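# Change over a tilt-out bin

## Task

Change over the tilt-out bin: tilt it fully open by its bar, take out all the rebated wooden blocks and put them in the square plywood tray. Then tip the cup over the open bin so that its dowel plugs drain into the bin, stand the empty cup upright on the bench top again, and tilt the bin fully shut with every plug inside. Leave the bench hook, brass tin and screwdriver alone.

Things in the scene. Friction and masses are not known exactly. Their poses are not given: they have to be found in the camera images.
- bin (a joint): tilt of the wooden tilt-out bin about its bottom pivot (a level line along the stand's y axis through point bin_pivot), rad: 0 shut (front panel vertical), 0.85 fully open (on its stop, leaning out of the stand towards the stand's -x). A stiff hinge: it stays where it is left; moving it takes about 3 to 8 N at the bar
- bin_pivot (a point): middle of the bin's pivot line, 14 mm above the bench; its axes are the stand's (x to the back of the stand, y along the pivot, z up) and do not tilt
- bin_handle (a point): middle of the bin's pull bar: level steel bar of 10 mm diameter along the bin's y, clear over 110 mm between two posts, 33 mm above the upper edge of the front panel, 205 mm from the pivot (4 mm behind the front face). Axes tilt with the bin
- bin_floor (a point): middle of the bin's inner floor, 70 mm above the pivot and 48 mm behind the front face when shut; axes tilt with the bin (x to its back, y along the pivot, z to its mouth). Inside 80 mm in x, 254 mm in y; front panel 8 mm thick, its top 100 mm above the floor, back lip 18 mm high, sides 40 mm. Blocks slide to the front panel when it is tilted open
- stand: plywood stand that carries the bin, fixed: 300 mm wide in y; origin on the bench below the pivot line, front towards its -x. Cheeks up to z 180 mm from x 10 to 120 mm; a clear fixed cover plate at z 180 to 184 mm from x 30 to 120 mm shuts off the bin's mouth until the bin is tilted out
- tray: open square plywood tray, fixed, 150 x 150 mm outside, walls 6 mm thick and 28 mm high, floor 6 mm; origin under its centre
- cup: turned wooden cup, flared: 52 mm diameter at the foot, 68 mm at the rim, 62 mm high, wall 3 mm, inside floor at 6 mm, 0.12 kg; origin under its centre, z towards the mouth. Starts upright on the bench with the plugs in it
- button1: dark wooden rebated block (table-top fixing button), 44 mm long (x), 24 mm wide (y), 20 mm high (z), the underside cut away 9 mm high over the last 14 mm at +x; origin in the middle of the underside. Starts in the bin, about along the bin's x. Two or three of the three are present
- button2: dark wooden rebated block (table-top fixing button), 44 mm long (x), 24 mm wide (y), 20 mm high (z), the underside cut away 9 mm high over the last 14 mm at +x; origin in the middle of the underside. Starts in the bin, about along the bin's x. Two or three of the three are present
- button3: dark wooden rebated block (table-top fixing button), 44 mm long (x), 24 mm wide (y), 20 mm high (z), the underside cut away 9 mm high over the last 14 mm at +x; origin in the middle of the underside. Starts in the bin, about along the bin's x. Two or three of the three are present
- plug1: pale dowel plug, cylinder 16 mm diameter, 18 mm long (z), origin at the centre of one flat end; starts in the cup. Two to four of the four are present
- plug2: pale dowel plug, cylinder 16 mm diameter, 18 mm long (z), origin at the centre of one flat end; starts in the cup. Two to four of the four are present
- plug3: pale dowel plug, cylinder 16 mm diameter, 18 mm long (z), origin at the centre of one flat end; starts in the cup. Two to four of the four are present
- plug4: pale dowel plug, cylinder 16 mm diameter, 18 mm long (z), origin at the centre of one flat end; starts in the cup. Two to four of the four are present
- bench_hook: bystander: pale wooden bench hook, 160 x 120 mm board 16 mm thick with an 18 mm high stop
- brass_tin: bystander: small open brass tin, 75 x 50 x 16 mm
- driver: bystander: screwdriver lying on the bench

How it is judged:
By the outcome, as a careful person would: the job done as asked, in the order asked, and still so for the second after the job is handed in, with the robot touching nothing.
Of button1, button2, button3 only 2 to 3 are there at a start; the rules pass over those that are not, and their reading is None.
Of plug1, plug2, plug3, plug4 only 2 to 4 are there at a start; the rules pass over those that are not, and their reading is None.
At some moment in a run one of cup may be knocked a few centimetres aside while the robot is not near it.
It also fails if it takes over 208 s, if anything falls off the work surface, if the arm or the gripper's body presses on something with over 40 N, if the wrist force passes 120 N, or if a joint passes its speed limit or range.

## Robot

A 6-joint arm with a two-finger parallel gripper is mounted at the origin on the work surface. World frame = base frame: x ahead of the robot, y to its left, z up, the work surface at z = 0. Lengths are in m, angles in rad, forces in N, time in s.
With the tool pointing down it reaches from about 0.25 to 0.725 m from the base axis. Payload 4 kg.
Tool frame: the origin (TCP) lies at the very end of the fingers, on their centre line; the grasp point (between the pads) lies 19 mm behind it (bot.pinch_z is the distance from the TCP to the grasp point, in m); z points along the fingers, x is the direction in which the jaws open and shut, and the axes are right-handed (so a half turn about z gives the same grasp; the last joint's range is limited). The gripper opens to 85 mm and grips with 20 to 120 N. Pads are 22 mm wide; open, the fingers measure 114 mm over their backs; the gripper's body (76 mm by 85 mm) begins 54 mm behind the grasp point. The pads swing forward as they close: fully open they stand 13 mm farther back than shut.
Start: joints at [1.266, 0.241, 0.005, 1.335, 0, 1.571], TCP at [0.15, 0.477, 0.231] pointing down, gripper open.
Joint ranges: [-2.72, 2.72], [-1.05, 1.87], [-1.09, 1.28], [-1.99, 2.15], [-1.42, 1.44], [-3.14, 3.14]. Speed limits (rad/s): [2.79, 2.79, 3.14, 3.14, 3.14, 3.14].

## Interface

Orientations are given as a unit quaternion [x, y, z, w].
In Python, from workcell import bot gives the robot as it stands. The module is installed in compiled form; this text tells all that it offers.
- The arm moves only by the shell command python3 -m inch 'ROWS'. ROWS is JSON, a list of rows, each a list of 7 numbers: the shift along the tool's x, y, z scaled (see below), then the turn, a rotation vector about the tool's x, y, z scaled (see below), then the gripper command: -1 is fully open, 1 is shut, values between are in proportion. In form: [[x, y, z, wx, wy, wz, gripper], ...]. A call has exactly 8 rows; each row shifts and turns the commanded pose from where the row before left it, along the tool's axes as they then stand; what a row does not reach is not made up. The controller multiplies each number of a shift by 2.5 cm and each number of a turn by 180 degrees. A row lasts 1/10 s, in which the tool goes at most 50 mm and 8.59 degrees, less where a joint would pass 70% of its speed; a pose out of reach is approached as far as the arm can. A call with a number of a shift or a turn outside -1 to 1 is refused whole. A call with a gripper value outside its range is refused whole. The fingers move at their own pace and stop on an object; the grip force is fixed at half the most. Time passes only in rows, so rows that do not move let the fingers close, or fill a call up. It gives the time, the measured TCP pose, the force and the opening at its end, in the units of the state.
- bot.get_obs(): the state, without advancing time (a new reading comes with each control period).
- bot.camera(name): name is "scene" or "side" or "wrist"; returns (picture, depth): 420x560x3 uint8, blue, green, red; 420x560 float32, m along the optical axis (not along the pixel's ray), 0 where there is no reading.
- bot.get_calibration(name): a dict with "vfov" (degrees; the focal length in pixels is half the picture's height over the tangent of half this angle, whatever the lens; pixels are square), "cx", "cy" (the principal point, pixels), "dist_coeffs" ([k1, k2, p1, p2, k3] as OpenCV has them; the pictures are not rectified), "R" (3x3) and "t" (3): a world point X has camera coordinates R X + t. Camera axes: x right, y down, z forward; pixel columns grow to the right and rows downward; lengths in m; the calibration is good to about 2 mm. A picture is of the moment at which its call begins: read the wrist's pose just before it. get_calibration takes no time and is no camera call; for the wrist camera it gives the pose at the moment of the call.
- bot.job_done(): hands the job in, once; it reports no verdict.
The state is a dict: "clock": time; "joint_pos": joint angles; "joint_vel": joint speeds; "tau": joint torques, N m; "eef_pos": TCP position; "tool_rot": TCP orientation; "ft_force": force on the tool from outside, world axes, zero at the start; "ft_torque": the same for the moment, N m; "grip_width": finger opening in m.
Only numpy, scipy, OpenCV 4.12 (cv2) and the standard library are available. Lean on these libraries where they do the work, as an engineer would, in place of code of your own. Each camera call takes 0.05 s, during which the arm holds its last target.

## Working session

There is one attempt and no reset: what is moved stays moved. The work goes in short steps, Python scripts to look and compute and a shell command to move; the robot and the scene stay as the last step left them, time stands still between calls to the robot, and variables do not carry over. Pictures are saved under pics/ and viewed, and the job is handed in when it is done.

```bash
mkdir -p pics; ls; cat > h.py <<'E'
import numpy as np, cv2, sys
from workcell import bot
from scipy.spatial.transform import Rotation as R
def snap(n,f):
    c=bot.get_calibration(n); p,d=bot.camera(n)
    cv2.imwrite(f'pics/{f}.png',p); np.savez(f'pics/{f}.npz',p=p,d=d,R=np.array(c['R']),t=np.array(c['t']),v=c['vfov'],cx=c['cx'],cy=c['cy'],k=np.array(c['dist_coeffs'],float))
    return p,d,c
def load(f): return np.load(f'pics/{f}.npz')
def K(z):
    f=210/np.tan(np.radians(float(z['v']))/2)
    return np.array([[f,0,float(z['cx'])],[0,f,float(z['cy'])],[0,0,1]])
def ray(z,uv):
    q=cv2.undistortPoints(np.array(uv,float).reshape(-1,1,2),K(z),z['k']).reshape(-1,2)
    d=np.c_[q,np.ones(len(q))]@z['R']; o=-z['R'].T@z['t']
    return o,d
def plane(z,uv,h):
    o,d=ray(z,uv); return o+d*((h-o[2])/d[:,2])[:,None]
def dep(z,uv):
    o,d=ray(z,uv); uv=np.array(uv).reshape(-1,2).astype(int)
    return o+d*z['d'][uv[:,1],uv[:,0]][:,None]
def proj(z,X):
    r,_=cv2.Rodrigues(z['R']); return cv2.projectPoints(np.array(X,float).reshape(-1,1,3),r,z['t'],K(z),z['k'])[0].reshape(-1,2)
def cloud(z):
    ys,xs=np.mgrid[0:420,0:560]; uv=np.c_[xs.ravel(),ys.ravel()]
    P=dep(z,uv).reshape(420,560,3); P[z['d']==0]=np.nan; return P
def st():
    o=bot.get_obs(); print('t',round(o['clock'],2),'p',np.round(o['eef_pos'],4),'q',np.round(o['tool_rot'],3),'F',np.round(o['ft_force'],1),'w',round(o['grip_width'],4),'j',np.round(o['joint_pos'],3)); return o
E
python3 - <<'E'
from h import *
st()
for n in('scene','side','wrist'):
    p,d,c=snap(n,n+'0'); print(n,c['vfov'],c['cx'],c['cy'],c['dist_coeffs'],-np.array(c['R']).T@c['t'],(d==0).mean())
st()
E
```

```text
pics
t 0.0 p [0.1499 0.4763 0.2304] q [ 0.806  0.592 -0.001  0.001] F [-0.4 -0.2 -0. ] w 0.0854 j [1.266 0.241 0.004 1.335 0.    1.571]
scene 50.84065767866662 278.33467780921364 208.13242845192462 [-0.10094307  0.          0.          0.          0.        ] [ 1.4728913  -0.04106551  0.83436971] 0.00405187074829932
side 50.28614422848514 277.0862883794745 207.54073555865867 [0.04147793 0.         0.         0.         0.        ] [ 0.48253965 -0.79939554  0.75268558] 0.00405187074829932
wrist 60.546362926686456 275.46258168104373 210.73534703774087 [-0.03489338  0.          0.          0.          0.        ] [0.07911652 0.49888767 0.37346941] 0.003996598639455782
t 0.15 p [0.1499 0.4765 0.2306] q [ 0.806  0.592 -0.001  0.   ] F [ 0.8 -0.4 -0.2] w 0.0855 j [1.266 0.241 0.004 1.335 0.    1.571]
```

View pics/scene0.png

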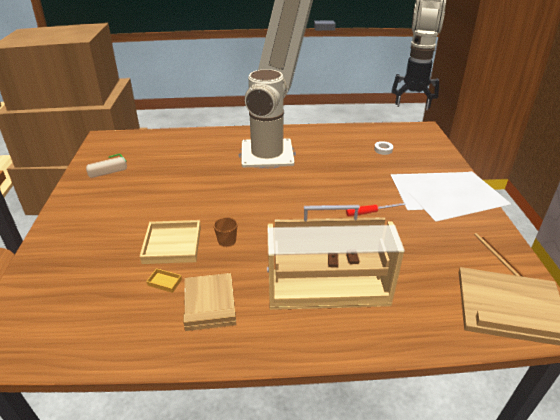

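View pics/side0.png

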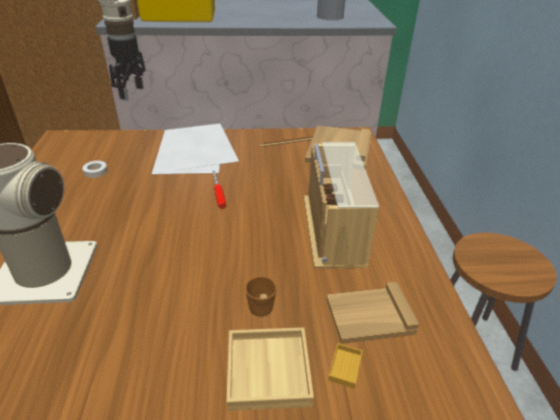

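View pics/wrist0.png

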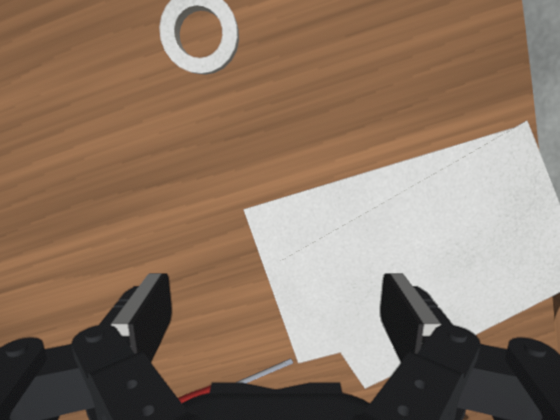

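The scene view shows the stand at pixels (270-400, 205-305), with its bar at about (305-357, 208) facing the robot. The tray is at (170,240), the cup at (226,232), and dark blocks at (333,259) and (352,257). The screwdriver lies in front of the stand at (365,210). I'll zoom in and measure.

```bash
python3 - <<'E'
from h import *
a=load('scene0');b=load('side0')
A=cv2.resize(a['p'][190:315,250:410],None,fx=4,fy=4,interpolation=cv2.INTER_CUBIC)
B=cv2.resize(b['p'][130:270,290:390],None,fx=4,fy=4,interpolation=cv2.INTER_CUBIC)
cv2.imwrite('pics/za.png',A);cv2.imwrite('pics/zb.png',B)
P=cloud(a);Q=cloud(b)
# tray: pale pixels in region, cup
for nm,z,C,(u0,u1,v0,v1) in [('traySc',a,P,(135,205,215,270)),('traySd',b,Q,(220,320,320,412))]:
    S=C[v0:v1,u0:u1].reshape(-1,3); m=(S[:,2]>.02)&(S[:,2]<.04); T=S[m]
    print(nm,m.sum(),cv2.minAreaRect((T[:,:2]*1000).astype(np.float32)),np.median(T[:,2]))
for nm,z,C,(u0,u1,v0,v1) in [('cupSc',a,P,(210,242,212,250)),('cupSd',b,Q,(242,280,275,320))]:
    S=C[v0:v1,u0:u1].reshape(-1,3); m=(S[:,2]>.05)&(S[:,2]<.08); T=S[m]
    print(nm,m.sum(),cv2.minEnclosingCircle((T[:,:2]*1000).astype(np.float32)),np.percentile(T[:,2],[5,50,95]))
for nm,z,C,(u0,u1,v0,v1) in [('standSc',a,P,(260,410,200,315)),('standSd',b,Q,(300,380,135,275))]:
    S=C[v0:v1,u0:u1].reshape(-1,3)
    for lo,hi in((.17,.19),(.2,.24)):
        T=S[(S[:,2]>lo)&(S[:,2]<hi)]; print(nm,lo,len(T),cv2.minAreaRect((T[:,:2]*1000).astype(np.float32)),np.median(T[:,2]))
E
```

```text
traySc 574 ((510.6183776855469, -290.6820068359375), (151.26739501953125, 158.13633728027344), 89.35379791259766) 0.02684167425930123
traySd 1474 ((509.5057373046875, -290.15020751953125), (154.5291290283203, 151.53543090820312), 89.88218688964844) 0.028554408924853947
cupSc 187 ((502.2582702636719, -134.27796936035156), 35.45808410644531) [0.05065699 0.05763055 0.06307287]
cupSd 365 ((501.1725158691406, -134.3145294189453), 35.029541015625) [0.05092898 0.05875753 0.06478188]
standSc 0.17 4333 ((708.3699340820312, 129.03916931152344), (300.480712890625, 124.18335723876953), 88.70417022705078) 0.18319224943668422
standSc 0.2 275 ((652.435791015625, 131.551025390625), (130.3992462158203, 13.628738403320312), 88.78438568115234) 0.22045586300601094
standSd 0.17 2993 ((707.2727661132812, 129.56439208984375), (307.7987060546875, 121.32537078857422), 88.47386932373047) 0.18522242831080016
standSd 0.2 153 ((650.7490234375, 129.45938110351562), (133.51028442382812, 9.587408065795898), 88.26276397705078) 0.22381578606389496
```

View pics/za.png

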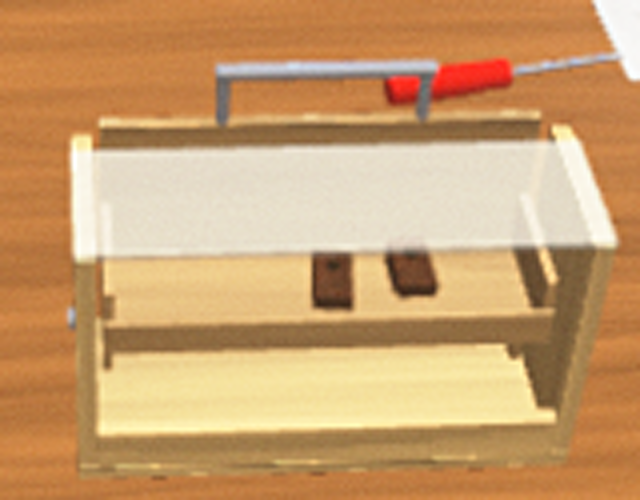

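View pics/zb.png

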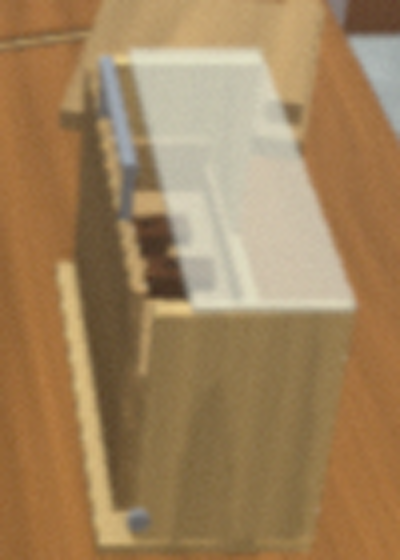

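```bash
cat >> h.py <<'E'
from scipy.linalg import logm, expm
def down(yaw,tilt=0,ax='y'):
    # tool x at yaw (deg), z down, then tilted by rotvec 'tilt' deg about world axis through yaw-frame
    y=np.radians(yaw); x=np.array([np.cos(y),np.sin(y),0]); z=np.array([0,0,-1.]); M=np.c_[x,np.cross(z,x),z]
    return M
def plan(pos,M,n=8,q0=None,p0=None,pr=True):
    o=bot.get_obs()
    A=np.eye(4);A[:3,:3]=R.from_quat(o['tool_rot']).as_matrix() if q0 is None else q0;A[:3,3]=o['eef_pos'] if p0 is None else p0
    B=np.eye(4);B[:3,:3]=M;B[:3,3]=pos
    T=np.linalg.inv(A)@B; S=np.real(expm(np.real(logm(T))/n))
    s=S[:3,3]/.025; w=R.from_matrix(S[:3,:3]).as_rotvec()/np.pi
    print(n,'rows of',np.round(np.r_[s,w],4),'' if max(abs(s))<1 and np.linalg.norm(w)<.0477 else 'TOO BIG')
E
python3 - <<'E'
from h import *
plan([.3,.40,.27],down(4),9)
plan([.3,.40,.27],down(4),8)
E
```

```text
9 rows of [ 2.836e-01  7.424e-01 -1.753e-01  0.000e+00  1.000e-04  4.230e-02] 
8 rows of [ 3.120e-01  8.376e-01 -1.972e-01  0.000e+00  1.000e-04  4.760e-02]
```

```bash
python3 -m inch '[[0.31,0.84,-0.2,0,0,0.047,-1],[0.31,0.84,-0.2,0,0,0.047,-0.5],[0.31,0.84,-0.2,0,0,0.047,0],[0.31,0.84,-0.2,0,0,0.047,0.4],[0.31,0.84,-0.2,0,0,0.047,0.4],[0.31,0.84,-0.2,0,0,0.047,0.4],[0.31,0.84,-0.2,0,0,0.047,0.4],[0.31,0.84,-0.2,0,0,0.047,0.4]]'; python3 - <<'E'
from h import *
st()
plan([.651,.1305,.27],down(-1.3),24)
E
```

```text
clock: 0.95
eef_pos: [0.3016, 0.4, 0.2709]
tool_rot: [0.999, 0.039, -0.0, 0.0]
ft_force: [0.6, 0.4, 0.8]
grip_width: 0.0261
t 0.95 p [0.3016 0.4    0.2709] q [ 0.999  0.039 -0.     0.   ] F [0.6 0.4 0.8] w 0.0261 j [ 0.925  0.23   0.094  1.436 -0.     2.417]
24 rows of [0.5689 0.4666 0.0016 0.     0.     0.0013]
```

```bash
python3 -m inch '[[0.85,0.7,0,0,0,0.002,0.4],[0.85,0.7,0,0,0,0.002,0.4],[0.85,0.7,0,0,0,0.002,0.4],[0.85,0.7,0,0,0,0.002,0.4],[0.85,0.7,0,0,0,0.002,0.4],[0.85,0.7,0,0,0,0.002,0.4],[0.85,0.7,0,0,0,0.002,0.4],[0.85,0.7,0,0,0,0.002,0.4]]';python3 -m inch '[[0.85,0.7,0,0,0,0.002,0.4],[0.85,0.7,0,0,0,0.002,0.4],[0.85,0.7,0,0,0,0.002,0.4],[0.85,0.7,0,0,0,0.002,0.4],[0.85,0.7,0,0,0,0.002,0.4],[0.85,0.7,0,0,0,0.002,0.4],[0.85,0.7,0,0,0,0.002,0.4],[0.85,0.7,0,0,0,0.002,0.4]]'; python3 - <<'E'
from h import *
st()
plan([.651,.1305,.202],down(-1.3),8)
snap('wrist','w1');snap('side','s1')
E
```

```text
clock: 1.75
eef_pos: [0.48, 0.2708, 0.2709]
tool_rot: [1.0, 0.017, -0.0, 0.0]
ft_force: [0.1, -0.1, 0.1]
grip_width: 0.0256
clock: 2.55
eef_pos: [0.6516, 0.133, 0.2707]
tool_rot: [1.0, -0.008, -0.001, 0.0]
ft_force: [0.6, -0.1, -0.2]
grip_width: 0.0256
t 2.55 p [0.6516 0.133  0.2707] q [ 1.    -0.008 -0.001  0.   ] F [ 0.6 -0.1 -0.2] w 0.0256 j [0.201 0.591 0.635 1.616 0.    1.788]
8 rows of [-2.600e-03  1.270e-02  3.435e-01  0.000e+00  0.000e+00  3.000e-04]
```

View pics/w1.png

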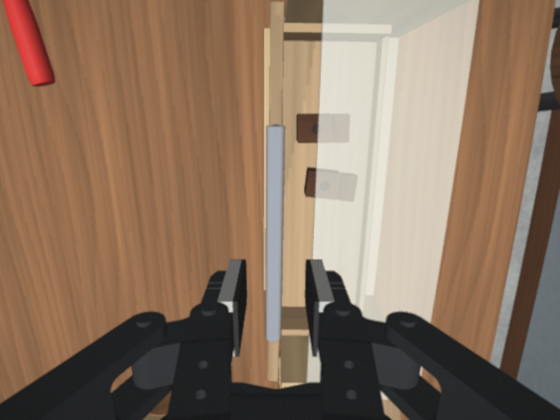

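View pics/s1.png

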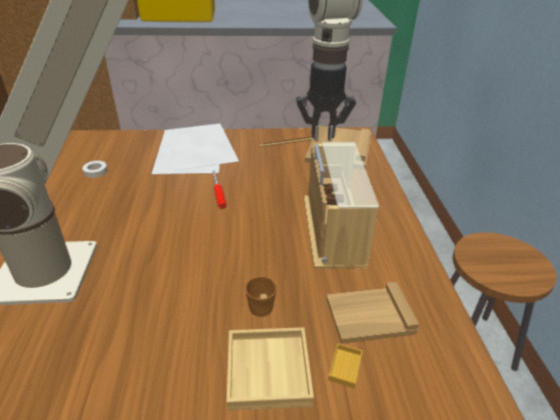

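```bash
python3 - <<'E'
from h import *
z=load('w1')
for uv in [(274,140),(274,180),(274,240),(274,330),(322,128),(330,185)]: print(uv,dep(z,[uv]).round(4))
# panel & bar edges row 200
print(plane(z,[(274,125),(274,340)],.219).round(4))
E
```

```text
(274, 140) [[0.6516 0.188  0.2239]]
(274, 180) [[0.6512 0.1669 0.2243]]
(274, 240) [[0.6506 0.1326 0.2247]]
(274, 330) [[0.6495 0.0731 0.2244]]
(322, 128) [[0.6815 0.1909 0.1834]]
(330, 185) [[0.6871 0.1547 0.1853]]
[[0.6517 0.1954 0.219 ]
 [0.6493 0.0619 0.219 ]]
```

The wrist view shows the bar along column 274 between the jaws, and two dark blocks at (322,128) and (330,185). The rest of the bin floor in view is empty, so I count two blocks. The bar top measures z 0.224, which matches the text. I'll descend and cage the bar.

```bash
python3 -m inch '[[0,0,0.338,0,0,0,0.4],[0,0,0.338,0,0,0,0.4],[0,0,0.338,0,0,0,0.4],[0,0,0.338,0,0,0,0.4],[0,0,0.338,0,0,0,0.4],[0,0,0.338,0,0,0,0.4],[0,0,0.338,0,0,0,0.6],[0,0,0.338,0,0,0,0.62]]'
python3 -m inch '[[0,0,0,0,0,0,0.62],[-0.286,0,0.041,0,0,0,0.62],[-0.286,0,0.041,0,0,0,0.62],[-0.286,0,0.041,0,0,0,0.62],[-0.286,0,0.041,0,0,0,0.62],[-0.286,0,0.041,0,0,0,0.62],[-0.286,0,0.041,0,0,0,0.62],[-0.286,0,0.041,0,0,0,0.62]]'; python3 - <<'E'
from h import *
st(); snap('side','s2')
E
```

```text
clock: 3.45
eef_pos: [0.6509, 0.1339, 0.203]
tool_rot: [1.0, -0.008, -0.0, -0.0]
ft_force: [-1.4, -0.1, 0.1]
grip_width: 0.0165
clock: 4.25
eef_pos: [0.6003, 0.1348, 0.1968]
tool_rot: [1.0, -0.008, 0.0, -0.0]
ft_force: [4.1, 0.3, 2.8]
grip_width: 0.0163
t 4.25 p [0.6003 0.1348 0.1968] q [ 1.    -0.008  0.    -0.   ] F [4.1 0.3 2.8] w 0.0163 j [0.221 0.487 0.274 1.357 0.    1.807]
```

View pics/s2.png

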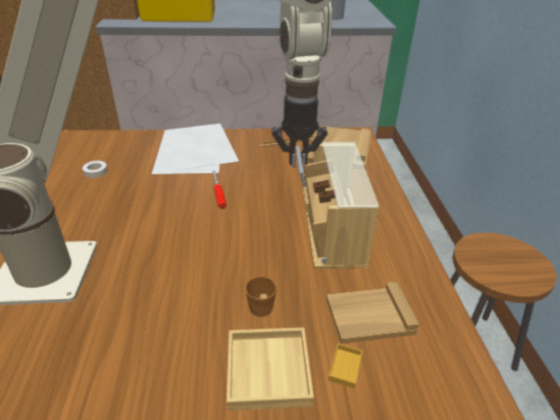

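```bash
python3 -m inch '[[-0.277,0,0.08,0,0,0,0.62],[-0.277,0,0.09,0,0,0,0.62],[-0.277,0,0.1,0,0,0,0.62],[-0.277,0,0.11,0,0,0,0.62],[-0.277,0,0.11,0,0,0,0.62],[-0.277,0,0.12,0,0,0,0.62],[-0.277,0,0.13,0,0,0,0.62],[-0.277,0,0.13,0,0,0,0.62]]'
python3 -m inch '[[-0.27,0,0.17,0,0,0,0.62],[-0.27,0,0.18,0,0,0,0.62],[-0.26,0,0.19,0,0,0,0.62],[-0.26,0,0.21,0,0,0,0.62],[-0.26,0,0.22,0,0,0,0.62],[-0.25,0,0.24,0,0,0,0.62],[-0.25,0,0.24,0,0,0,0.62],[-0.24,0,0.25,0,0,0,0.62]]'; python3 - <<'E'
from h import *
st(); snap('side','s3')
E
```

```text
clock: 5.1
eef_pos: [0.5449, 0.1356, 0.1744]
tool_rot: [1.0, -0.008, -0.0, -0.0]
ft_force: [3.7, 0.7, -0.2]
grip_width: 0.0162
clock: 5.9
eef_pos: [0.4935, 0.1363, 0.1317]
tool_rot: [1.0, -0.008, -0.0, 0.0]
ft_force: [2.0, -0.5, 1.9]
grip_width: 0.0159
t 5.9 p [0.4935 0.1363 0.1317] q [ 1.    -0.008 -0.     0.   ] F [ 2.  -0.5  1.9] w 0.0159 j [ 0.269  0.33  -0.142  1.099  0.     1.856]
```

View pics/s3.png

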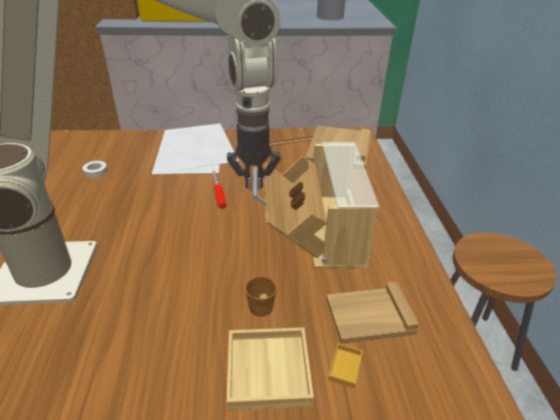

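```bash
python3 -m inch '[[-0.06,0,0.06,0,0,0,0.62],[-0.06,0,0.06,0,0,0,0.62],[-0.06,0,0.06,0,0,0,0.62],[-0.06,0,0.06,0,0,0,0.62],[0,0,0,0,0,0,0.62],[0,0,0,0,0,0,0.62],[0,0,0,0,0,0,0.62],[0,0,0,0,0,0,0.62]]'
```

```text
clock: 6.75
eef_pos: [0.4929, 0.1367, 0.1287]
tool_rot: [1.0, -0.008, 0.005, -0.0]
ft_force: [9.4, -0.9, 5.0]
grip_width: 0.0162
```

```bash
python3 -m inch '[[0.12,0,-0.1,0,0,0,0.62],[0.1,0,-0.1,0,0,0,0.4],[0,0,-0.5,0,0,0,0.2],[0,0,-0.9,0,0,0,0],[0,0,-0.9,0,0,0,0],[0,0,-0.9,0,0,0,0],[0,0,-0.9,0,0,0,0],[0,0,-0.9,0,0,0,0]]'; python3 - <<'E'
from h import *
st(); snap('side','s4');snap('scene','c4')
plan([.64,.175,.30],down(88.9),12)
E
```

```text
clock: 7.55
eef_pos: [0.492, 0.1361, 0.2563]
tool_rot: [1.0, -0.008, -0.002, 0.0]
ft_force: [0.3, 0.1, -0.4]
grip_width: 0.0424
t 7.55 p [0.492  0.1361 0.2563] q [ 1.    -0.008 -0.002  0.   ] F [ 0.3  0.1 -0.4] w 0.0424 j [2.700e-01 2.560e-01 9.000e-02 1.409e+00 1.000e-03 1.856e+00]
12 rows of [ 5.038e-01  2.407e-01 -1.364e-01  0.000e+00 -1.000e-04 -4.160e-02]
```

View pics/c4.png

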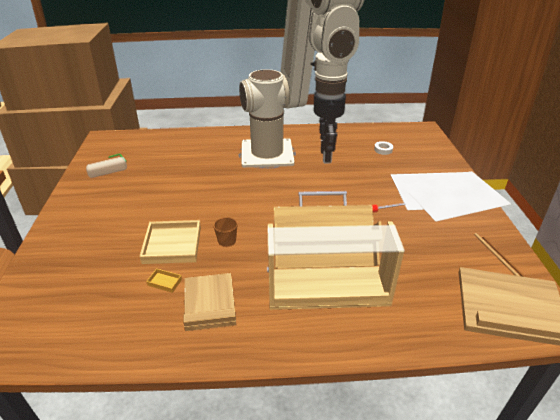

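```bash
python3 -m inch '[[0.5,0.24,-0.14,0,0,-0.0416,0],[0.5,0.24,-0.14,0,0,-0.0416,0],[0.5,0.24,-0.14,0,0,-0.0416,0],[0.5,0.24,-0.14,0,0,-0.0416,0],[0.5,0.24,-0.14,0,0,-0.0416,0],[0.5,0.24,-0.14,0,0,-0.0416,0],[0.5,0.24,-0.14,0,0,-0.0416,0],[0.5,0.24,-0.14,0,0,-0.0416,0]]';python3 -m inch '[[0.5,0.24,-0.14,0,0,-0.0416,0],[0.5,0.24,-0.14,0,0,-0.0416,0],[0.5,0.24,-0.14,0,0,-0.0416,0],[0.5,0.24,-0.14,0,0,-0.0416,0],[0,0,0,0,0,0,0],[0,0,0,0,0,0,0],[0,0,0,0,0,0,0],[0,0,0,0,0,0,0]]'; python3 - <<'E'
from h import *
st(); snap('wrist','w5'); snap('side','s5')
E
```

```text
clock: 8.45
eef_pos: [0.5989, 0.1354, 0.2824]
tool_rot: [0.869, 0.495, -0.002, -0.001]
ft_force: [-0.5, 0.2, 0.2]
grip_width: 0.043
clock: 9.25
eef_pos: [0.6381, 0.1736, 0.2981]
tool_rot: [0.714, 0.7, -0.0, -0.0]
ft_force: [0.2, -0.3, -0.7]
grip_width: 0.0426
t 9.25 p [0.6381 0.1736 0.2981] q [ 0.714  0.7   -0.    -0.   ] F [ 0.2 -0.3 -0.7] w 0.0426 j [ 0.266  0.588  0.701  1.684 -0.     0.286]
```

View pics/w5.png

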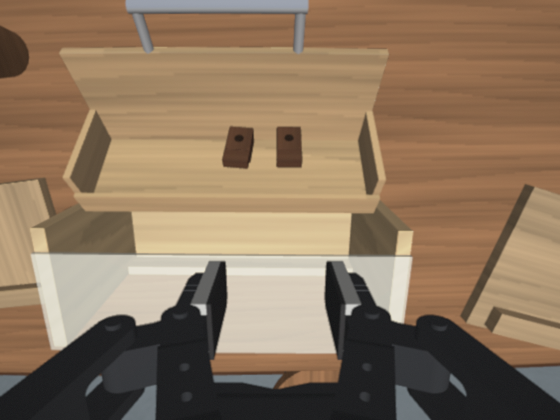

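View pics/s5.png

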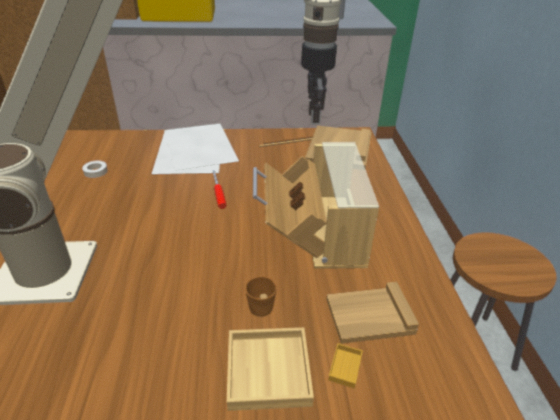

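The wrist view shows two blocks, at (239,147) and (289,147), resting against the front panel, with no third. I'll measure them from the wrist and side views.

```bash
cat > m.py <<'E'
from h import *
def blocks(f,box,v=90):
    z=load(f);u0,v0,u1,v1=box
    g=z['p'].max(2); m=np.zeros_like(g); m[v0:v1,u0:u1]=(g[v0:v1,u0:u1]<v)
    n,l,s,c=cv2.connectedComponentsWithStats(m)
    C=cloud(z)
    for i in range(1,n):
        if s[i,4]<60: continue
        cn=cv2.findContours((l==i).astype(np.uint8),0,2)[0][0]
        P=C[l==i]; print(f,'area',s[i,4],'c',c[i].round(1),'rect',cv2.minAreaRect(cn),'\n mean',np.nanmean(P,0).round(4),'min',np.nanpercentile(P,3,0).round(4),'max',np.nanpercentile(P,97,0).round(4))
E
python3 - <<'E'
from m import *
blocks('w5',(150,110,350,190));blocks('s5',(275,170,315,220))
z=load('w5');C=cloud(z)
for uv in [(160,150),(160,190),(340,150),(200,90),(340,90),(218,5),(200,55),(200,205)]: print(uv,C[uv[1],uv[0]].round(4))
p=z['p'][100:200,180:340]; cv2.imwrite('pics/zw5.png',cv2.resize(p,None,fx=4,fy=4,interpolation=cv2.INTER_CUBIC))
E
```

```text
w5 area 756 c [240.3 149.1] rect ((238.61697387695312, 147.20944213867188), (26.353261947631836, 40.35919189453125), 10.61965560913086) 
 mean [0.6056 0.1413 0.1012] min [0.5896 0.1277 0.0844] max [0.6196 0.1511 0.1132]
w5 area 630 c [290.7 148.8] rect ((288.5, 147.0), (38.0, 23.0), 90.0) 
 mean [0.6063 0.1886 0.1014] min [0.5895 0.1771 0.0839] max [0.6205 0.1969 0.1125]
s5 area 155 c [296.5 197.6] rect ((297.0099182128906, 197.0989990234375), (21.4928035736084, 11.741439819335938), 84.2894058227539) 
 mean [0.6037 0.1503 0.0935] min [0.5926 0.1246 0.0779] max [0.6148 0.1836 0.1083]
(160, 150) [0.6078 0.0574 0.0765]
(160, 190) [0.6402 0.0657 0.1152]
(340, 150) [0.6114 0.239  0.0784]
(200, 90) [0.5521 0.1086 0.1074]
(340, 90) [0.5547 0.2322 0.1083]
(218, 5) [0.4965 0.1357 0.1577]
(200, 55) [0.5261 0.1152 0.1304]
(200, 205) [0.6507 0.1059 0.1324]
```

View pics/zw5.png

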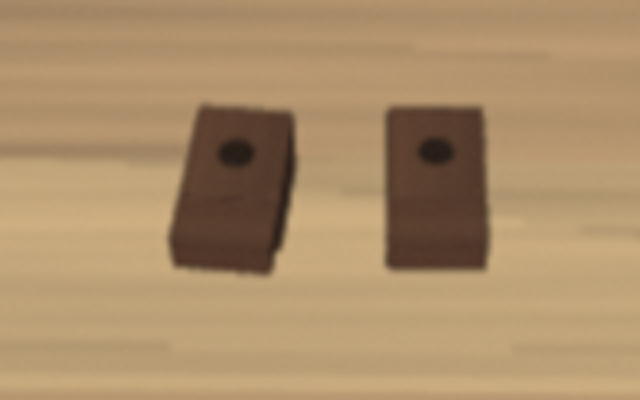

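```bash
python3 - <<'E'
from m import *
z=load('w5');C=cloud(z)
th=.85; Y=np.array([.02,1,0]);Y/=np.linalg.norm(Y)
nz=np.array([-np.sin(th),0,np.cos(th)])
g=z['p'].max(2)
for box in[(222,125,255,170),(274,124,304,169)]:
    S=[]
    for v in range(box[1],box[3]):
        for u in range(box[0],box[2]):
            if g[v,u]<90:S.append(C[v,u])
    S=np.array(S); o=np.array([.6505,.13,.014]); D=S-o
    bx=D@np.array([np.cos(th),0,np.sin(th)]);by=D@Y;bz=D@nz
    print('bz pct',np.percentile(bz,[2,25,50,75,98]).round(4))
    m=abs(bz-np.percentile(bz,75))<.003
    pts=np.c_[bx,by][m].astype(np.float32)*1000
    print('top',m.sum(),cv2.minAreaRect(pts), S[m].mean(0).round(4))
E
```

```text
bz pct [nan nan nan nan nan]
top 0 ((0.0, 0.0), (0.0, 0.0), 0.0) [nan nan nan]
bz pct [nan nan nan nan nan]
top 0 ((0.0, 0.0), (0.0, 0.0), 0.0) [nan nan nan]<stdin>:16: RuntimeWarning: Mean of empty slice.
  ret = um.true_divide(
```

```bash
cat > b.py <<'E'
from m import *
def bl(f,boxes,v=90):
  z=load(f);C=cloud(z)
  th=.85; Y=np.array([.02,1,0]);Y/=np.linalg.norm(Y)
  nz=np.array([-np.sin(th),0,np.cos(th)])
  g=z['p'].max(2)
  for b in boxes:
    S=C[b[1]:b[3],b[0]:b[2]][g[b[1]:b[3],b[0]:b[2]]<v]; S=S[~np.isnan(S[:,0])]
    D=S-np.array([.6505,.13,.014])
    bx=D@np.array([np.cos(th),0,np.sin(th)]);by=D@Y;bz=D@nz
    print('bz pct',np.percentile(bz,[2,25,50,75,98]).round(4))
    m=abs(bz-np.percentile(bz,75))<.003
    pts=np.c_[bx,by][m].astype(np.float32)*1000
    print('top',m.sum(),cv2.minAreaRect(pts), S[m].mean(0).round(4))
E
python3 - <<'E'
from b import *
bl('w5',[(222,125,255,170),(274,124,304,169)])
E
```

```text
bz pct [0.0818 0.0915 0.0925 0.093  0.0939]
top 601 ((30.811246871948242, 8.26537799835205), (22.389619827270508, 42.29457092285156), 84.23162841796875) [0.6033 0.1412 0.1006]
bz pct [0.0839 0.0909 0.0917 0.0921 0.093 ]
top 534 ((30.8988094329834, 55.613494873046875), (21.629684448242188, 42.34859085083008), 89.84331512451172) [0.604  0.1889 0.1   ]
```

```bash
cat > g.py <<'E'
from b import *
def grasp(top,spin,d=.008,tilt=15,dy=0):
    th=.85; a=np.radians(1.1)
    bx=np.array([np.cos(th)*np.cos(a),-np.cos(th)*np.sin(a),np.sin(th)]); by=np.array([np.sin(a),np.cos(a),0]); bz=np.cross(bx,by)
    s=np.radians(spin); x=np.cos(s)*by+np.sin(s)*bx
    t=np.radians(tilt); z=np.array([np.sin(t)*np.cos(a),-np.sin(t)*np.sin(a),-np.cos(t)]); z-=x*(x@z); z/=np.linalg.norm(z)
    M=np.c_[x,np.cross(z,x),z]
    p=np.array(top)-.020*bz+d*bz+dy*by
    return p,M
E
python3 - <<'E'
from g import *
p,M=grasp([.604,.1889,.1],0,dy=.0015)
print(p,M.round(3)); plan(p-.1*M[:,2],M,8)
plan(p,M,8,q0=M,p0=p-.1*M[:,2])
E
```

```text
[0.6130425  0.19022665 0.0920802 ] [[ 0.019  0.966  0.259]
 [ 1.    -0.019 -0.005]
 [ 0.     0.259 -0.966]]
8 rows of [ 0.0803 -0.3195  0.5174 -0.0104  0.     -0.    ] 
8 rows of [ 0.  -0.   0.5  0.  -0.  -0. ]
```

```bash
python3 -m inch '[[0.08,-0.32,0.517,-0.0104,0,0,0.2],[0.08,-0.32,0.517,-0.0104,0,0,0.2],[0.08,-0.32,0.517,-0.0104,0,0,0.2],[0.08,-0.32,0.517,-0.0104,0,0,0.2],[0.08,-0.32,0.517,-0.0104,0,0,0.2],[0.08,-0.32,0.517,-0.0104,0,0,0.2],[0.08,-0.32,0.517,-0.0104,0,0,0.2],[0.08,-0.32,0.517,-0.0104,0,0,0.2]]'; python3 - <<'E'
from g import *
st()
p,M=grasp([.604,.1889,.1],0,dy=.0015); plan(p,M,16)
snap('wrist','w6')
E
```

```text
clock: 10.15
eef_pos: [0.5869, 0.1909, 0.1886]
tool_rot: [0.708, 0.694, 0.092, 0.094]
ft_force: [-0.5, -0.2, -0.3]
grip_width: 0.0338
t 10.15 p [0.5869 0.1909 0.1886] q [0.708 0.694 0.092 0.094] F [-0.5 -0.2 -0.3] w 0.0338 j [ 0.362  0.308 -0.054  0.964 -0.097  0.369]
16 rows of [-0.0004  0.0006  0.25    0.     -0.     -0.    ]
```

View pics/w6.png

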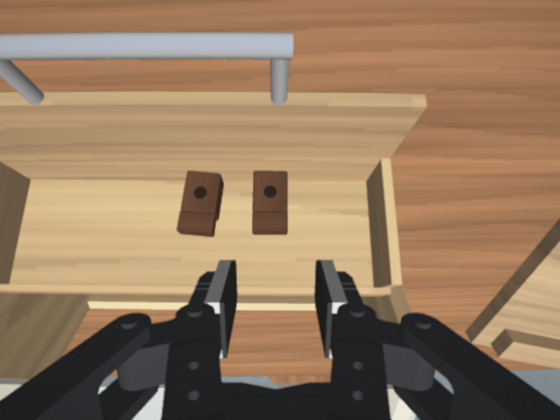

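```bash
python3 - <<'E'
from g import *
bl('w6',[(172,165,228,240),(248,165,294,240)])
E
```

```text
bz pct [0.0782 0.0874 0.091  0.0925 0.0942]
top 283 ((30.672147750854492, 8.349823951721191), (22.1762752532959, 41.33250427246094), 84.79896545410156) [0.601  0.1415 0.0973]
bz pct [0.0872 0.0906 0.0915 0.0921 0.0931]
top 202 ((34.83601379394531, 55.573326110839844), (20.92026710510254, 32.82651901245117), 89.63060760498047) [0.6005 0.1874 0.0958]
```

```bash
python3 -m inch '[[0,0,0.55,0,0,0,0.2],[0,0,0.55,0,0,0,0.2],[0,0,0.55,0,0,0,0.2],[0,0,0.55,0,0,0,0.2],[0,0,0.55,0,0,0,0.2],[0,0,0.55,0,0,0,0.2],[0,0,0.45,0,0,0,0.2],[0,0,0.25,0,0,0,0.2]]';python3 -m inch '[[0,0,0,0,0,0,0.2],[0,0,0,0,0,0,1],[0,0,0,0,0,0,1],[0,0,0,0,0,0,1],[0,0,0,0,0,0,1],[0,0,0,0,0,0,1],[0,0,0,0,0,0,1],[0,0,0,0,0,0,1]]'; python3 - <<'E'
from g import *
st()
snap('wrist','w7');snap('side','s7')
E
```

```text
clock: 11.0
eef_pos: [0.6128, 0.1904, 0.0901]
tool_rot: [0.708, 0.695, 0.09, 0.093]
ft_force: [-0.7, 0.4, -0.7]
grip_width: 0.0341
clock: 11.8
eef_pos: [0.6133, 0.1908, 0.0923]
tool_rot: [0.707, 0.695, 0.092, 0.093]
ft_force: [-0.6, -0.2, 2.2]
grip_width: 0.0225
t 11.8 p [0.6133 0.1908 0.0923] q [0.707 0.695 0.092 0.093] F [-0.6 -0.2  2.2] w 0.0225 j [ 0.345  0.438 -0.13   0.758 -0.092  0.352]
```

View pics/w7.png

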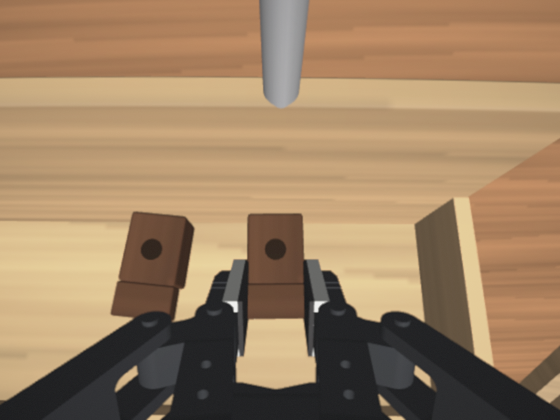

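The grip closed to 22.5 mm on the right-hand block, so it is held. I'll lift it and look at the tray floor.

```bash
python3 -m inch '[[0,0.155,-0.58,0,0,0,1],[0,0.155,-0.58,0,0,0,1],[0,0.155,-0.58,0,0,0,1],[0,0.155,-0.58,0,0,0,1],[0,0.155,-0.58,0,0,0,1],[0,0.155,-0.58,0,0,0,1],[0,0.155,-0.58,0,0,0,1],[0,0.155,-0.58,0,0,0,1]]'; python3 - <<'E'
from g import *
st()
cat=R.from_euler('y',48.7-1*0,degrees=True)
p,M=grasp([.604,.1889,.1],0)
for tl in(0,1):
    M2=R.from_rotvec(np.radians(48.7)*np.array([.019,1,0])).as_matrix()@M
print(M2.round(3))
np.save('Mplace.npy',M2)
plan([.51,-.325,.13],M2,24)
a=load('side0');C=cloud(a); print(C[340:395,240:300,2].mean(), C[340:395:20,240:300:20].round(3))
a=load('scene0');C=cloud(a); print(C[232:250,155:190,2].mean())
E
```

```text
clock: 12.7
eef_pos: [0.613, 0.1906, 0.2123]
tool_rot: [0.707, 0.695, 0.091, 0.093]
ft_force: [0.2, 0.0, 0.7]
grip_width: 0.0226
t 12.7 p [0.613  0.1906 0.2123] q [0.707 0.695 0.091 0.093] F [0.2 0.  0.7] w 0.0226 j [ 0.345  0.342  0.059  1.044 -0.092  0.352]
[[ 0.019  0.832 -0.555]
 [ 1.    -0.016  0.01 ]
 [-0.    -0.555 -0.832]]
24 rows of [-0.8623 -0.138   0.1634  0.0113  0.      0.    ] 
nan [[[ 0.456 -0.22   0.004]
  [ 0.496 -0.224  0.007]
  [ 0.536 -0.226  0.007]]

 [[ 0.457 -0.269  0.008]
  [ 0.495 -0.271  0.007]
  [ 0.533 -0.273  0.008]]

 [[ 0.457 -0.311  0.007]
  [ 0.494 -0.312  0.006]
  [ 0.53  -0.315  0.007]]]
nan
```

```bash
python3 -m inch '[[-0.95,0,0,0,0,0,1],[-0.95,0,0,0,0,0,1],[-0.95,0,0,0,0,0,1],[-0.95,0,0,0,0,0,1],[-0.95,0,0,0,0,0,1],[-0.95,0,0,0,0,0,1],[-0.95,0,0,0,0,0,1],[-0.95,0,0,0,0,0,1]]'; python3 - <<'E'
from g import *
st()
M2=np.load('Mplace.npy')
plan([.51,-.325,.11],M2,16)
E
```

```text
clock: 13.5
eef_pos: [0.6095, -0.0003, 0.2118]
tool_rot: [0.707, 0.695, 0.091, 0.093]
ft_force: [0.3, 1.3, -0.4]
grip_width: 0.0227
t 13.5 p [ 6.095e-01 -3.000e-04  2.118e-01] q [0.707 0.695 0.091 0.093] F [ 0.3  1.3 -0.4] w 0.0227 j [ 0.002  0.267 -0.047  0.995 -0.005  0.02 ]
16 rows of [-0.8162 -0.2024  0.2928  0.0169  0.      0.    ]
```

```bash
python3 -m inch '[[-0.816,-0.2,0.293,0.0169,0,0,1],[-0.816,-0.2,0.293,0.0169,0,0,1],[-0.816,-0.2,0.293,0.0169,0,0,1],[-0.816,-0.2,0.293,0.0169,0,0,1],[-0.816,-0.2,0.293,0.0169,0,0,1],[-0.816,-0.2,0.293,0.0169,0,0,1],[-0.816,-0.2,0.293,0.0169,0,0,1],[-0.816,-0.2,0.293,0.0169,0,0,1]]'; python3 -m inch '[[-0.816,-0.2,0.293,0.0169,0,0,1],[-0.816,-0.2,0.293,0.0169,0,0,1],[-0.816,-0.2,0.293,0.0169,0,0,1],[-0.816,-0.2,0.293,0.0169,0,0,1],[-0.816,-0.2,0.293,0.0169,0,0,1],[-0.816,-0.2,0.293,0.0169,0,0,1],[-0.816,-0.2,0.293,0.0169,0,0,1],[-0.816,-0.2,0.293,0.0169,0,0,1]]';  python3 - <<'E'
from g import *
st()
M2=np.load('Mplace.npy')
plan([.51,-.325,.016],M2,8); snap('side','s8'); snap('scene','c8')
E
```

```text
clock: 14.3
eef_pos: [0.5714, -0.1627, 0.1505]
tool_rot: [0.711, 0.698, -0.058, -0.059]
ft_force: [0.3, 1.4, -1.2]
grip_width: 0.0221
clock: 15.1
eef_pos: [0.5111, -0.3248, 0.1093]
tool_rot: [0.683, 0.67, -0.204, -0.207]
ft_force: [-0.6, -0.2, -0.6]
grip_width: 0.0224
t 15.1 p [ 0.5111 -0.3248  0.1093] q [ 0.683  0.67  -0.204 -0.207] F [-0.6 -0.2 -0.6] w 0.0224 j [-0.449  1.017  0.864  1.964 -0.235 -0.365]
8 rows of [-9.000e-04  2.546e-01  3.910e-01 -1.000e-04  0.000e+00  0.000e+00]
```

View pics/s8.png

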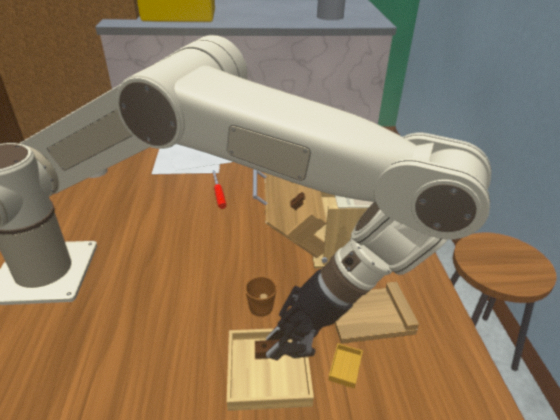

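View pics/c8.png

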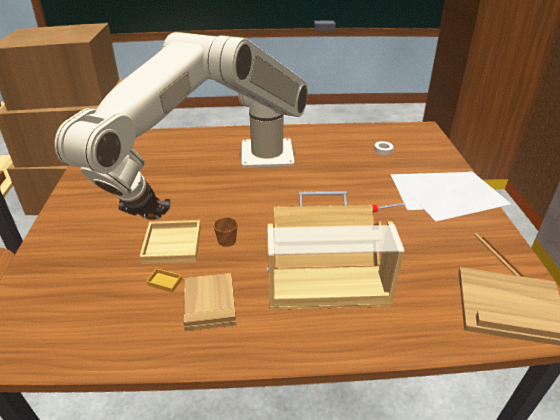

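The side view shows the held block roughly level over the tray at (265,350). Lowering it now.

```bash
python3 -m inch '[[0,0.255,0.391,0,0,0,1],[0,0.255,0.391,0,0,0,1],[0,0.255,0.391,0,0,0,1],[0,0.255,0.391,0,0,0,1],[0,0.255,0.391,0,0,0,1],[0,0.255,0.391,0,0,0,1],[0,0.2,0.32,0,0,0,1],[0,0.16,0.24,0,0,0,1]]'; python3 -m inch '[[0,0,0,0,0,0,1],[0,0,0,0,0,0,1],[0,0,0,0,0,0,0.3],[0,0,0,0,0,0,0.2],[0,0,0,0,0,0,0.2],[0,0,-0.3,0,0,0,0.2],[0,0,-0.5,0,0,0,0.2],[0,0,-0.9,0,0,0,0.2]]';  python3 - <<'E'
from g import *
st()
snap('side','s9'); snap('wrist','w9')
E
```

```text
clock: 16.0
eef_pos: [0.51, -0.3238, 0.0222]
tool_rot: [0.683, 0.67, -0.203, -0.207]
ft_force: [-0.3, -0.4, -0.9]
grip_width: 0.0225
clock: 16.8
eef_pos: [0.5332, -0.3242, 0.0587]
tool_rot: [0.683, 0.67, -0.203, -0.208]
ft_force: [-0.3, -0.9, 0.5]
grip_width: 0.0346
t 16.8 p [ 0.5332 -0.3242  0.0587] q [ 0.683  0.67  -0.203 -0.208] F [-0.3 -0.9  0.5] w 0.0346 j [-0.437  1.109  0.926  1.938 -0.227 -0.354]
```

View pics/s9.png

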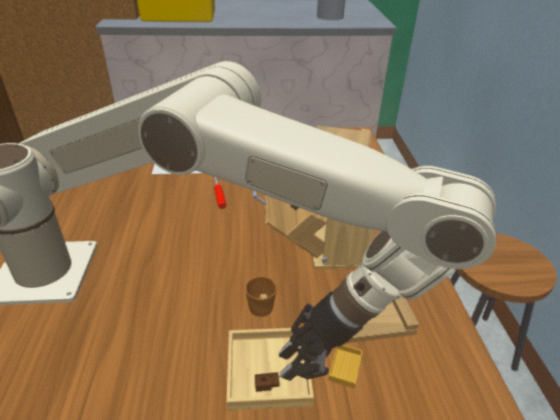

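View pics/w9.png

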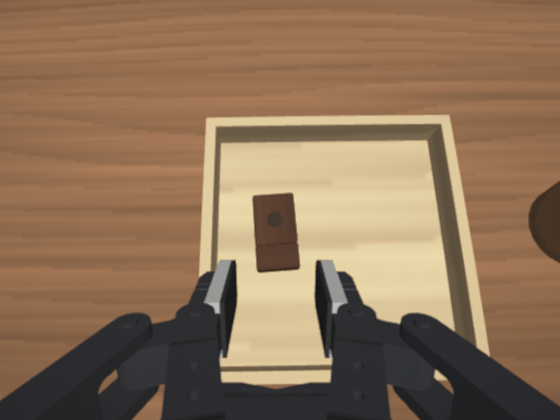

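The wrist view shows the block flat in the tray at (276,232). Now for the second one.

```bash
python3 - <<'E'
from g import *
p,M=grasp([.6013,.1395,.0982],5.5,d=.007)
print(p,M.round(3)); np.savez('A.npz',p=p,M=M)
plan([.57,-.12,.24],M,16)
plan(p-.1*M[:,2],M,12,q0=M,p0=np.array([.57,-.12,.24]))
E
```

```text
[0.61106485 0.13931251 0.08962022] [[ 0.082  0.961  0.264]
 [ 0.994 -0.098  0.048]
 [ 0.072  0.258 -0.963]]
16 rows of [ 0.5264 -0.0249 -0.4485 -0.0168  0.0017  0.0011] 
12 rows of [ 0.8344 -0.0827  0.2271 -0.     -0.     -0.    ]
```

```bash
python3 -m inch '[[0.53,-0.025,-0.45,-0.0168,0.0017,0.001,0.1],[0.53,-0.025,-0.45,-0.0168,0.0017,0.001,0.1],[0.53,-0.025,-0.45,-0.0168,0.0017,0.001,0.1],[0.53,-0.025,-0.45,-0.0168,0.0017,0.001,0.1],[0.53,-0.025,-0.45,-0.0168,0.0017,0.001,0.1],[0.53,-0.025,-0.45,-0.0168,0.0017,0.001,0.1],[0.53,-0.025,-0.45,-0.0168,0.0017,0.001,0.1],[0.53,-0.025,-0.45,-0.0168,0.0017,0.001,0.1]]'; python3 -m inch '[[0.53,-0.025,-0.45,-0.0168,0.0017,0.001,0.1],[0.53,-0.025,-0.45,-0.0168,0.0017,0.001,0.1],[0.53,-0.025,-0.45,-0.0168,0.0017,0.001,0.1],[0.53,-0.025,-0.45,-0.0168,0.0017,0.001,0.1],[0.53,-0.025,-0.45,-0.0168,0.0017,0.001,0.1],[0.53,-0.025,-0.45,-0.0168,0.0017,0.001,0.1],[0.53,-0.025,-0.45,-0.0168,0.0017,0.001,0.1],[0.53,-0.025,-0.45,-0.0168,0.0017,0.001,0.1]]'
python3 - <<'E'
from g import *
st(); a=np.load('A.npz');p,M=a['p'],a['M'];plan(p-.1*M[:,2],M,16)
E
```

```text
clock: 17.7
eef_pos: [0.5679, -0.2199, 0.1442]
tool_rot: [0.724, 0.685, -0.045, -0.07]
ft_force: [-0.8, -1.4, -0.1]
grip_width: 0.0381
clock: 18.5
eef_pos: [0.5679, -0.1181, 0.2385]
tool_rot: [0.732, 0.669, 0.114, 0.069]
ft_force: [0.6, 0.1, -0.1]
grip_width: 0.0385
t 18.5 p [ 0.5679 -0.1181  0.2385] q [0.732 0.669 0.114 0.069] F [ 0.6  0.1 -0.1] w 0.0385 j [-0.266  0.21  -0.051  1.069  0.117 -0.162]
16 rows of [ 6.216e-01 -5.450e-02  1.687e-01 -1.000e-04 -0.000e+00  0.000e+00]
```

```bash
python3 -m inch '[[0.62,-0.055,0.168,0,0,0,0.1],[0.62,-0.055,0.168,0,0,0,0.1],[0.62,-0.055,0.168,0,0,0,0.1],[0.62,-0.055,0.168,0,0,0,0.1],[0.62,-0.055,0.168,0,0,0,0.1],[0.62,-0.055,0.168,0,0,0,0.1],[0.62,-0.055,0.168,0,0,0,0.1],[0.62,-0.055,0.168,0,0,0,0.1]]'; python3 -m inch '[[0.62,-0.055,0.168,0,0,0,0.1],[0.62,-0.055,0.168,0,0,0,0.1],[0.62,-0.055,0.168,0,0,0,0.1],[0.62,-0.055,0.168,0,0,0,0.1],[0.62,-0.055,0.168,0,0,0,0.1],[0.62,-0.055,0.168,0,0,0,0.1],[0.62,-0.055,0.168,0,0,0,0.1],[0.62,-0.055,0.168,0,0,0,0.1]]'
python3 - <<'E'
from g import *
st(); a=np.load('A.npz');p,M=a['p'],a['M'];plan(p,M,8)
snap('wrist','w10')
E
```

```text
clock: 19.3
eef_pos: [0.5758, 0.0079, 0.2116]
tool_rot: [0.732, 0.669, 0.113, 0.068]
ft_force: [0.9, 0.3, -0.1]
grip_width: 0.0385
clock: 20.1
eef_pos: [0.5841, 0.1341, 0.1857]
tool_rot: [0.732, 0.669, 0.113, 0.068]
ft_force: [-0.4, -0.7, 0.2]
grip_width: 0.0387
t 20.1 p [0.5841 0.1341 0.1857] q [0.732 0.669 0.113 0.068] F [-0.4 -0.7  0.2] w 0.0387 j [ 0.23   0.263 -0.125  0.919 -0.009  0.319]
8 rows of [ 1.800e-03  5.100e-03  4.997e-01 -3.000e-04 -1.000e-04  1.000e-04]
```

View pics/w10.png

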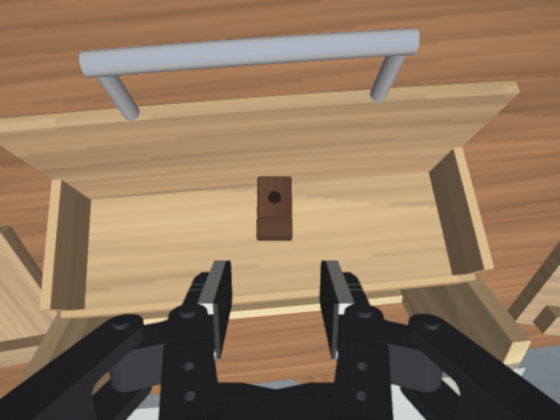

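```bash
python3 -m inch '[[0,0,0.55,0,0,0,0.1],[0,0,0.55,0,0,0,0.1],[0,0,0.55,0,0,0,0.1],[0,0,0.55,0,0,0,0.1],[0,0,0.55,0,0,0,0.1],[0,0,0.55,0,0,0,0.1],[0,0,0.45,0,0,0,0.1],[0,0,0.25,0,0,0,0.1]]';python3 -m inch '[[0,0,0,0,0,0,0.2],[0,0,0,0,0,0,1],[0,0,0,0,0,0,1],[0,0,0,0,0,0,1],[0,0,0,0,0,0,1],[0,0,0,0,0,0,1],[0,0,0,0,0,0,1],[0,0,0,0,0,0,1]]';python3 -m inch '[[0,0.155,-0.58,0,0,0,1],[0,0.155,-0.58,0,0,0,1],[0,0.155,-0.58,0,0,0,1],[0,0.155,-0.58,0,0,0,1],[0,0.155,-0.58,0,0,0,1],[0,0.155,-0.58,0,0,0,1],[0,0.155,-0.58,0,0,0,1],[0,0.155,-0.58,0,0,0,1]]'; python3 - <<'E'
from g import *
st(); snap('wrist','w11')
M2=R.from_euler('z',0,degrees=True).as_matrix()@np.load('Mplace.npy')
plan([.60,-.03,.22],np.load('A.npz')['M'],8)
plan([.51,-.258,.10],M2,16,q0=np.load('A.npz')['M'],p0=np.array([.60,-.03,.22]))
E
```

```text
clock: 20.95
eef_pos: [0.6098, 0.1383, 0.0879]
tool_rot: [0.732, 0.669, 0.112, 0.068]
ft_force: [-0.4, 0.3, -0.7]
grip_width: 0.0384
clock: 21.75
eef_pos: [0.6103, 0.1385, 0.0899]
tool_rot: [0.732, 0.669, 0.113, 0.069]
ft_force: [-1.2, 1.0, 0.8]
grip_width: 0.0225
clock: 22.55
eef_pos: [0.6101, 0.1295, 0.2099]
tool_rot: [0.732, 0.669, 0.113, 0.068]
ft_force: [-0.2, 0.0, -0.1]
grip_width: 0.0227
t 22.55 p [0.6101 0.1295 0.2099] q [0.732 0.669 0.113 0.068] F [-0.2  0.  -0.1] w 0.0227 j [ 0.211  0.293 -0.018  0.995 -0.004  0.3  ]
8 rows of [-7.962e-01  2.970e-02 -8.800e-02 -1.000e-04 -1.000e-04  1.000e-04] 
16 rows of [-0.5919 -0.1564  0.3131  0.0169 -0.0017 -0.001 ]
```

View pics/w11.png

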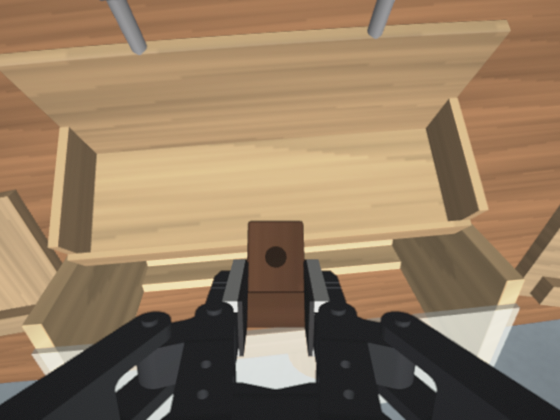

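The bin is empty and the second block is held. Carrying it to the tray.

```bash
python3 -m inch '[[-0.8,0.03,-0.09,0,0,0,1],[-0.8,0.03,-0.09,0,0,0,1],[-0.8,0.03,-0.09,0,0,0,1],[-0.8,0.03,-0.09,0,0,0,1],[-0.8,0.03,-0.09,0,0,0,1],[-0.8,0.03,-0.09,0,0,0,1],[-0.8,0.03,-0.09,0,0,0,1],[-0.8,0.03,-0.09,0,0,0,1]]'; python3 -m inch '[[-0.59,-0.156,0.313,0.0169,-0.0017,-0.001,1],[-0.59,-0.156,0.313,0.0169,-0.0017,-0.001,1],[-0.59,-0.156,0.313,0.0169,-0.0017,-0.001,1],[-0.59,-0.156,0.313,0.0169,-0.0017,-0.001,1],[-0.59,-0.156,0.313,0.0169,-0.0017,-0.001,1],[-0.59,-0.156,0.313,0.0169,-0.0017,-0.001,1],[-0.59,-0.156,0.313,0.0169,-0.0017,-0.001,1],[-0.59,-0.156,0.313,0.0169,-0.0017,-0.001,1]]'; python3 -m inch '[[-0.59,-0.156,0.313,0.0169,-0.0017,-0.001,1],[-0.59,-0.156,0.313,0.0169,-0.0017,-0.001,1],[-0.59,-0.156,0.313,0.0169,-0.0017,-0.001,1],[-0.59,-0.156,0.313,0.0169,-0.0017,-0.001,1],[-0.59,-0.156,0.313,0.0169,-0.0017,-0.001,1],[-0.59,-0.156,0.313,0.0169,-0.0017,-0.001,1],[-0.59,-0.156,0.313,0.0169,-0.0017,-0.001,1],[-0.59,-0.156,0.313,0.0169,-0.0017,-0.001,1]]'; python3 - <<'E'
from g import *
st(); snap('side','s12')
plan([.51,-.258,.018],np.load('Mplace.npy'),8)
E
```

```text
clock: 23.4
eef_pos: [0.5983, -0.0317, 0.2159]
tool_rot: [0.732, 0.669, 0.113, 0.068]
ft_force: [0.4, 0.4, -0.7]
grip_width: 0.0225
clock: 24.2
eef_pos: [0.5638, -0.1436, 0.1452]
tool_rot: [0.723, 0.685, -0.048, -0.072]
ft_force: [1.6, -0.1, -1.0]
grip_width: 0.0224
clock: 25.0
eef_pos: [0.5084, -0.2587, 0.0956]
tool_rot: [0.682, 0.67, -0.205, -0.209]
ft_force: [1.1, 0.7, -0.7]
grip_width: 0.0222
t 25.0 p [ 0.5084 -0.2587  0.0956] q [ 0.682  0.67  -0.205 -0.209] F [ 1.1  0.7 -0.7] w 0.0222 j [-0.368  0.952  0.688  1.873 -0.194 -0.294]
8 rows of [ 0.012   0.2238  0.3013 -0.0005 -0.      0.    ]
```

View pics/s12.png

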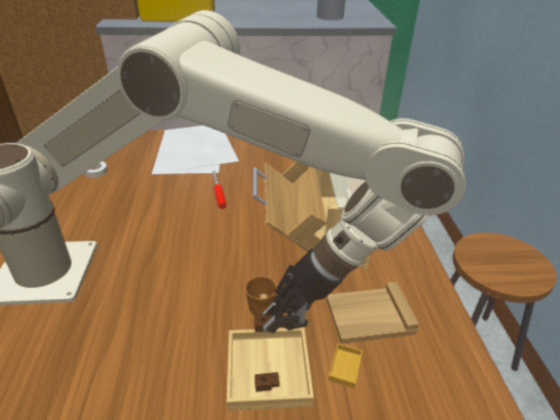

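```bash
python3 -m inch '[[-0.02,0.22,0.31,0,0,0,1],[-0.02,0.22,0.31,0,0,0,1],[-0.02,0.22,0.31,0,0,0,1],[-0.02,0.22,0.31,0,0,0,1],[-0.02,0.22,0.31,0,0,0,1],[-0.02,0.22,0.31,0,0,0,1],[-0.02,0.22,0.31,0,0,0,1],[-0.02,0.22,0.31,0,0,0,1]]'; python3 -m inch '[[0,0,0,0,0,0,1],[0,0,0,0,0,0,1],[0,0,0,0,0,0,0.4],[0,0,0,0,0,0,0.3],[0,0,0,0,0,0,0.3],[0,0,-0.3,0,0,0,0.3],[0,0,-0.5,0,0,0,0.3],[0,0,-0.9,0,0,0,0.3]]'; python3 -m inch '[[0,0,-0.9,0,0,0,0.2],[0,0,-0.9,0,0,0,0.2],[0,0,-0.9,0,0,0,0.2],[0,0,-0.9,0,0,0,0.2],[0,0,0,0,0,0,0.2],[0,0,0,0,0,0,0.2],[0,0,0,0,0,0,0.2],[0,0,0,0,0,0,0.2]]'; python3 - <<'E'
from g import *
st()
snap('side','s13'); snap('wrist','w13')
E
```

```text
clock: 25.85
eef_pos: [0.5104, -0.2622, 0.02]
tool_rot: [0.682, 0.67, -0.205, -0.209]
ft_force: [-0.3, -0.2, 0.2]
grip_width: 0.0226
clock: 26.65
eef_pos: [0.5334, -0.2625, 0.0561]
tool_rot: [0.682, 0.67, -0.205, -0.21]
ft_force: [0.3, -0.9, -0.1]
grip_width: 0.0299
clock: 27.45
eef_pos: [0.5977, -0.2739, 0.1008]
tool_rot: [0.686, 0.677, -0.192, -0.186]
ft_force: [0.9, -0.0, 0.3]
grip_width: 0.0343
t 27.45 p [ 0.5977 -0.2739  0.1008] q [ 0.686  0.677 -0.192 -0.186] F [ 0.9 -0.   0.3] w 0.0343 j [-0.347  1.209  1.275  2.15  -0.18  -0.285]
```

View pics/w13.png

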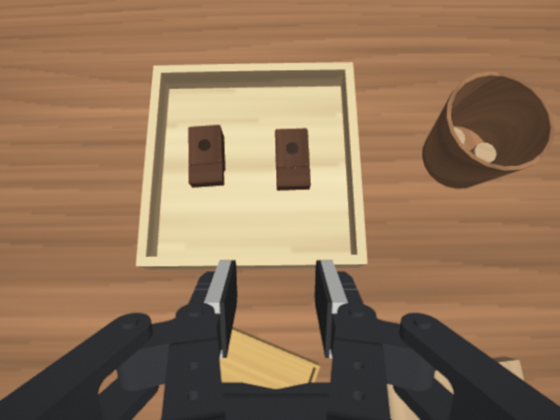

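View pics/s13.png

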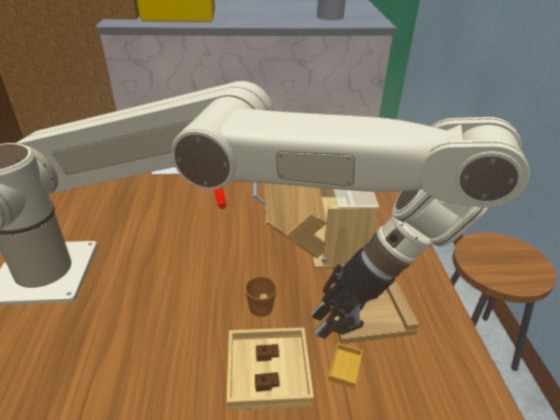

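Both blocks lie flat in the tray, at (206,155) and (292,158). The cup at (490,130) contains pale plugs. Before planning the cup grasp I'll re-measure it and fit a simple planar kinematic model to check reach.

```bash
cat > kin.py <<'E'
import numpy as np
from scipy.optimize import least_squares
D=[((.15,.4765,.2306),(.241,.004,1.335)),((.3016,.4,.2709),(.23,.094,1.436)),((.6516,.133,.2707),(.591,.635,1.616)),((.6003,.1348,.1968),(.487,.274,1.357)),((.4935,.1363,.1317),(.33,-.142,1.099)),((.492,.1361,.2563),(.256,.09,1.409)),((.6381,.1736,.2981),(.588,.701,1.684)),((.6095,-.0003,.2118),(.267,-.047,.995)),((.5841,.1341,.1857),(.263,-.125,.919)),((.6101,.1295,.2099),(.293,-.018,.995))]
def fk(p,j):
    a0,L1,o1,L2,o2,Lt,h=p;j2,j3,j4=j;b=j2-j3;t=b+j4
    return np.array([a0+L1*np.sin(j2+o1)+L2*np.cos(b+o2)+Lt*np.cos(t),h+L1*np.cos(j2+o1)-L2*np.sin(b+o2)-Lt*np.sin(t)])
def res(p): return np.concatenate([fk(p,j)-[np.hypot(*x[:2]),x[2]] for x,j in D])
s=least_squares(res,[.0,.35,.1,.35,0,.2,.2])
P=s.x
lo=np.array([-1.05,-1.09,-1.99]);hi=np.array([1.87,1.28,2.15])
def ik(r,z,a):
    f=lambda j: np.r_[fk(P,j)-[r,z],.3*(j[0]-j[1]+j[2]-a)]
    best=min((least_squares(f,j0,bounds=(lo,hi)) for j0 in([.3,0,1],[.3,-.6,0],[-.3,-.5,.5],[.9,.8,1])),key=lambda q:q.cost)
    return best.x.round(3),np.abs(f(best.x)).max().round(4)
if __name__=='__main__':
    print(P.round(4),np.abs(s.fun).max())
    for a in(30,45,60): print(a,ik(.505,.027,np.radians(a)))
    for a in(45,30,15,0): 
        for z in (.2,.25): print(a,z,ik(.61,z,np.radians(a)))
E
python3 kin.py
python3 - <<'E'
from h import *
b=load('s13');Q=cloud(b)
S=Q[270:322,240:285].reshape(-1,3);S=S[(S[:,2]>.05)&(S[:,2]<.08)]
print(cv2.minEnclosingCircle((S[:,:2]*1000).astype(np.float32)))
z=load('w13');Q=cloud(z);S=Q[60:200,410:560].reshape(-1,3);T=S[(S[:,2]>.055)&(S[:,2]<.08)]
print(len(T),cv2.minEnclosingCircle((T[:,:2]*1000).astype(np.float32)),np.percentile(T[:,2],[50,99]))
o=S[(S[:,2]>.005)&(S[:,2]<.05)]
E
```

```text
[ 5.000e-04  4.927e-01 -1.000e-04  3.911e-01 -2.030e-02  4.051e-01
  2.413e-01] 0.00030286360865011686
30 (array([ 0.459, -1.09 , -0.865]), np.float64(0.0479))
45 (array([ 0.34 , -1.09 , -0.628]), np.float64(0.0052))
60 (array([ 0.233, -0.856, -0.042]), np.float64(0.0))
45 0.2 (array([ 0.041, -0.664,  0.081]), np.float64(0.0))
45 0.25 (array([-0.03 , -0.579,  0.236]), np.float64(0.0))
30 0.2 (array([ 0.097, -0.924, -0.497]), np.float64(0.0))
30 0.25 (array([-0.026, -0.85 , -0.3  ]), np.float64(0.0))
15 0.2 (array([ 0.358, -1.09 , -1.165]), np.float64(0.0079))
15 0.25 (array([ 0.189, -1.075, -1.003]), np.float64(0.0))
0 0.2 (array([ 0.886, -1.09 , -1.99 ]), np.float64(0.0303))
0 0.25 (array([ 0.605, -1.09 , -1.683]), np.float64(0.0352))
((502.2124328613281, -133.860107421875), 34.82814025878906)
3117 ((500.8984375, -134.77650451660156), 34.52544021606445) [0.06115335 0.06377734]
```

```bash
cat > c.py <<'E'
from h import *
from kin import ik
def T(az,a,roll=0):
    az,a=np.radians([az,a]); z=np.array([np.cos(a)*np.cos(az),np.cos(a)*np.sin(az),-np.sin(a)]); x=np.array([-np.sin(az),np.cos(az),0])
    return np.c_[x,np.cross(z,x),z]@R.from_euler('z',roll,degrees=True).as_matrix()
cup=np.array([.5015,-.1342,.040]); az=np.degrees(np.arctan2(cup[1],cup[0]))
E
python3 - <<'E'
from c import *
for a in(60,55):
    M=T(az,a); g=cup+.019*M[:,2]; pre=g-.11*M[:,2]
    print(a,'g',g,ik(np.hypot(*g[:2]),g[2],np.radians(a)),'pre',pre,ik(np.hypot(*pre[:2]),pre[2],np.radians(a)))
for a in(15,20,25):
  for z in(.22,.26,.30): print(a,z,ik(.615+.019*np.cos(np.radians(a)),z-.019*np.sin(np.radians(a)),np.radians(a)))
M=T(az,60); g=cup+.019*M[:,2]
plan([.55,-.2,.25],T(az,90),8)
plan(g-.11*M[:,2],M,16,q0=T(az,90),p0=np.array([.55,-.2,.25]))
st()
E
```

```text
60 g [ 0.5106771  -0.13665577  0.02354552] (array([ 0.276, -0.804, -0.033]), np.float64(0.0)) pre [ 0.45754651 -0.12243817  0.11880831] (array([-0.036, -0.798,  0.286]), np.float64(0.0))
55 g [ 0.51202754 -0.13701714  0.02443611] (array([ 0.286, -0.889, -0.215]), np.float64(0.0)) pre [ 0.45107863 -0.12070738  0.11454284] (array([-0.065, -0.908,  0.117]), np.float64(0.0))
15 0.22 (array([ 0.35 , -1.054, -1.142]), np.float64(0.0))
15 0.26 (array([ 0.202, -1.016, -0.956]), np.float64(0.0))
15 0.3 (array([ 0.073, -0.965, -0.776]), np.float64(0.0))
20 0.22 (array([ 0.242, -1.001, -0.894]), np.float64(0.0))
20 0.26 (array([ 0.114, -0.953, -0.719]), np.float64(0.0))
20 0.3 (array([ 0.006, -0.896, -0.553]), np.float64(0.0))
25 0.22 (array([ 0.162, -0.936, -0.661]), np.float64(0.0))
25 0.26 (array([ 0.054, -0.883, -0.5  ]), np.float64(0.0))
25 0.3 (array([-0.036, -0.82 , -0.348]), np.float64(0.0))
8 rows of [ 0.3172 -0.5005 -0.6419 -0.0213  0.0032  0.0096] 
16 rows of [ 0.1276 -0.3489  0.2546 -0.0104  0.      0.    ] 
t 27.55 p [ 0.5977 -0.274   0.1006] q [ 0.686  0.677 -0.192 -0.186] F [-0.4  0.1  0. ] w 0.0345 j [-0.347  1.209  1.275  2.149 -0.18  -0.285]
```

```bash
python3 -m inch '[[0.32,-0.5,-0.64,-0.0213,0.0032,0.0096,0],[0.32,-0.5,-0.64,-0.0213,0.0032,0.0096,0],[0.32,-0.5,-0.64,-0.0213,0.0032,0.0096,-0.5],[0.32,-0.5,-0.64,-0.0213,0.0032,0.0096,-1],[0.32,-0.5,-0.64,-0.0213,0.0032,0.0096,-1],[0.32,-0.5,-0.64,-0.0213,0.0032,0.0096,-1],[0.32,-0.5,-0.64,-0.0213,0.0032,0.0096,-1],[0.32,-0.5,-0.64,-0.0213,0.0032,0.0096,-1]]'; python3 - <<'E'
from c import *
st()
M=T(az,60); g=cup+.019*M[:,2]
plan([.40,-.107,.20],M,16)
E
```

```text
clock: 28.35
eef_pos: [0.5507, -0.1996, 0.2515]
tool_rot: [0.794, 0.608, 0.002, 0.001]
ft_force: [0.3, -0.6, 0.0]
grip_width: 0.0858
t 28.35 p [ 0.5507 -0.1996  0.2515] q [0.794 0.608 0.002 0.001] F [ 0.3 -0.6  0. ] w 0.0858 j [-0.348  0.405  0.288  1.449  0.002 -0.085]
16 rows of [ 0.1257 -0.4475  0.0211 -0.0103 -0.     -0.    ]
```

```bash
python3 -m inch '[[0.126,-0.447,0.021,-0.0104,0,0,-1],[0.126,-0.447,0.021,-0.0104,0,0,-1],[0.126,-0.447,0.021,-0.0104,0,0,-1],[0.126,-0.447,0.021,-0.0104,0,0,-1],[0.126,-0.447,0.021,-0.0104,0,0,-1],[0.126,-0.447,0.021,-0.0104,0,0,-1],[0.126,-0.447,0.021,-0.0104,0,0,-1],[0.126,-0.447,0.021,-0.0104,0,0,-1]]';python3 -m inch '[[0.126,-0.447,0.021,-0.0104,0,0,-1],[0.126,-0.447,0.021,-0.0104,0,0,-1],[0.126,-0.447,0.021,-0.0104,0,0,-1],[0.126,-0.447,0.021,-0.0104,0,0,-1],[0.126,-0.447,0.021,-0.0104,0,0,-1],[0.126,-0.447,0.021,-0.0104,0,0,-1],[0.126,-0.447,0.021,-0.0104,0,0,-1],[0.126,-0.447,0.021,-0.0104,0,0,-1]]'; python3 - <<'E'
from c import *
st(); snap('wrist','w14'); snap('side','s14')
b=load('s14');Q=cloud(b)
S=Q[270:322,240:285].reshape(-1,3);S=S[(S[:,2]>.05)&(S[:,2]<.08)]
print(cv2.minEnclosingCircle((S[:,:2]*1000).astype(np.float32)))
z=load('w14');Q=cloud(z);S=Q.reshape(-1,3);T_=S[(S[:,2]>.058)&(S[:,2]<.07)&(S[:,0]>.45)&(S[:,0]<.56)&(abs(S[:,1]+.134)<.06)]
print(len(T_),cv2.minEnclosingCircle((T_[:,:2]*1000).astype(np.float32)),np.percentile(T_[:,2],[50,99]))
M=T(az,60); g=cup+.019*M[:,2]
plan(g-.07*M[:,2],M,8)
E
```

```text
clock: 29.15
eef_pos: [0.472, -0.1524, 0.2365]
tool_rot: [0.787, 0.603, 0.08, 0.104]
ft_force: [1.0, -0.1, 0.3]
grip_width: 0.0857
clock: 29.95
eef_pos: [0.4, -0.1069, 0.2001]
tool_rot: [0.766, 0.588, 0.158, 0.206]
ft_force: [0.2, 0.3, 0.1]
grip_width: 0.0854
t 29.95 p [ 0.4    -0.1069  0.2001] q [0.766 0.588 0.158 0.206] F [0.2 0.3 0.1] w 0.0854 j [-0.262 -0.3   -0.746  0.6    0.001  0.001]
((500.70648193359375, -133.90611267089844), 34.943119049072266)
864 ((500.10675048828125, -135.00767517089844), 34.378875732421875) [0.06140612 0.06310827]
8 rows of [-1.700e-03  7.400e-02  6.977e-01 -2.000e-04 -0.000e+00 -0.000e+00]
```

View pics/w14.png

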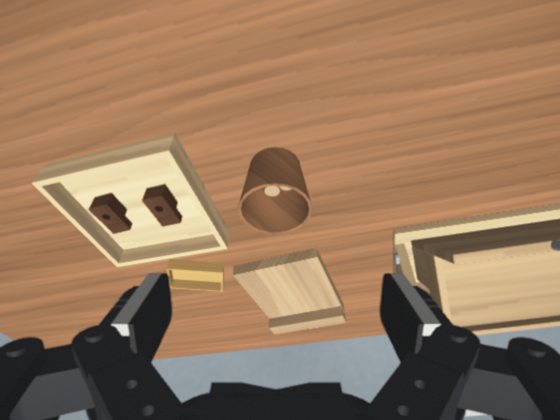

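View pics/s14.png

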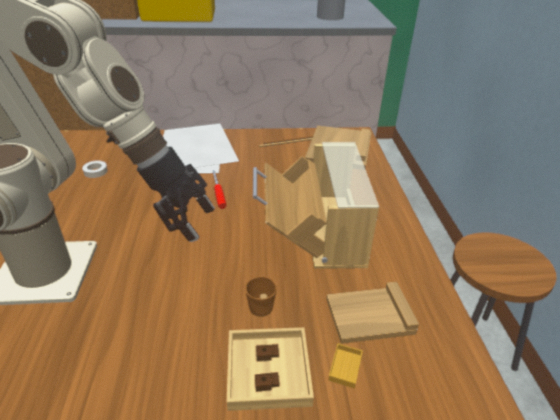

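```bash
python3 -m inch '[[0,0.07,0.7,0,0,0,-1],[0,0.07,0.7,0,0,0,-1],[0,0.07,0.7,0,0,0,-1],[0,0.07,0.7,0,0,0,-1],[0,0.07,0.7,0,0,0,-1],[0,0.07,0.7,0,0,0,-1],[0,0.07,0.7,0,0,0,-1],[0,0.07,0.7,0,0,0,-1]]';  python3 - <<'E'
from c import *
st(); snap('wrist','w15')
M=T(az,60); g=cup-[.001,0,0]+.019*M[:,2]
plan(g,M,8)
E
```

```text
clock: 30.85
eef_pos: [0.4812, -0.1288, 0.0847]
tool_rot: [0.767, 0.588, 0.158, 0.205]
ft_force: [-0.2, 0.9, -0.4]
grip_width: 0.0853
t 30.85 p [ 0.4812 -0.1288  0.0847] q [0.767 0.588 0.158 0.205] F [-0.2  0.9 -0.4] w 0.0853 j [-0.262  0.082 -0.799  0.167  0.001  0.   ]
8 rows of [-1.200e-03 -2.030e-02  3.309e-01 -1.000e-04 -0.000e+00 -0.000e+00]
```

View pics/w15.png

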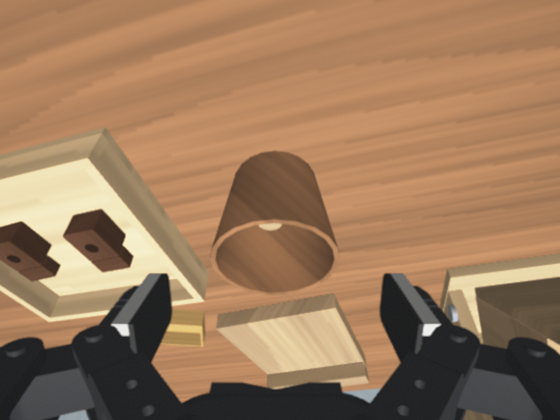

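```bash
python3 -m inch '[[0,-0.02,0.34,0,0,0,-1],[0,-0.02,0.34,0,0,0,-1],[0,-0.02,0.34,0,0,0,-1],[0,-0.02,0.34,0,0,0,-1],[0,-0.02,0.34,0,0,0,-1],[0,-0.02,0.34,0,0,0,-1],[0,-0.02,0.34,0,0,0,-1],[0,-0.02,0.27,0,0,0,-1]]';  python3 -m inch '[[0,0,0,0,0,0,-1],[0,0,0,0,0,0,-0.7],[0,0,0,0,0,0,-0.5],[0,0,0,0,0,0,0],[0,0,0,0,0,0,1],[0,0,0,0,0,0,1],[0,0,0,0,0,0,1],[0,0,0,0,0,0,1]]'; python3 - <<'E'
from c import *
st(); snap('wrist','w16'); snap('side','s16')
E
```

```text
clock: 31.7
eef_pos: [0.5068, -0.1354, 0.0233]
tool_rot: [0.767, 0.588, 0.157, 0.203]
ft_force: [-0.8, -0.3, -0.1]
grip_width: 0.0854
clock: 32.5
eef_pos: [0.5066, -0.1356, 0.0249]
tool_rot: [0.767, 0.588, 0.157, 0.204]
ft_force: [-3.9, -0.5, 6.8]
grip_width: 0.0639
t 32.5 p [ 0.5066 -0.1356  0.0249] q [0.767 0.588 0.157 0.204] F [-3.9 -0.5  6.8] w 0.0639 j [-0.262  0.266 -0.809 -0.026  0.     0.001]
```

View pics/w16.png

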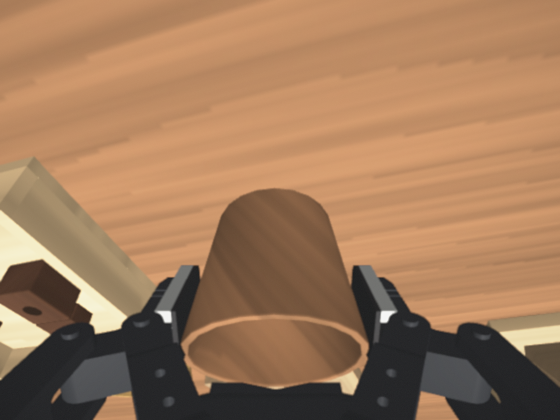

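View pics/s16.png

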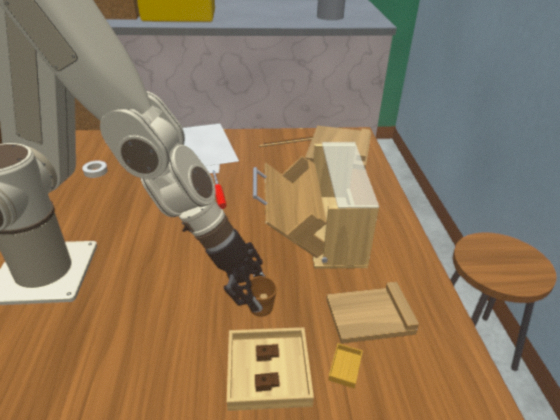

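```bash
python3 -m inch '[[0,0.05,-0.087,0,0,0,1],[0,0.1,-0.173,0,0,0,1],[0,0.2,-0.35,0,0,0,1],[0,0.2,-0.35,0,0,0,1],[0,0.2,-0.35,0,0,0,1],[0,0.2,-0.35,0,0,0,1],[0,0.2,-0.35,0,0,0,1],[0,0.2,-0.35,0,0,0,1]]'; python3 - <<'E'
from c import *
st(); snap('wrist','w17'); snap('side','s17')
E
```

```text
clock: 33.4
eef_pos: [0.5063, -0.1353, 0.0926]
tool_rot: [0.767, 0.588, 0.157, 0.203]
ft_force: [-0.5, 0.3, -1.7]
grip_width: 0.0638
t 33.4 p [ 0.5063 -0.1353  0.0926] q [0.767 0.588 0.157 0.203] F [-0.5  0.3 -1.7] w 0.0638 j [-0.262  0.115 -0.727  0.209  0.001  0.001]
```

View pics/w17.png

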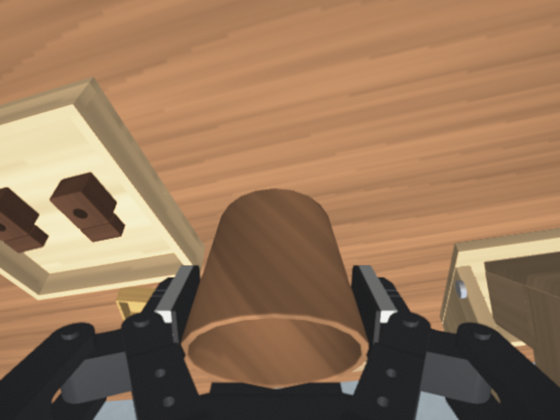

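View pics/s17.png

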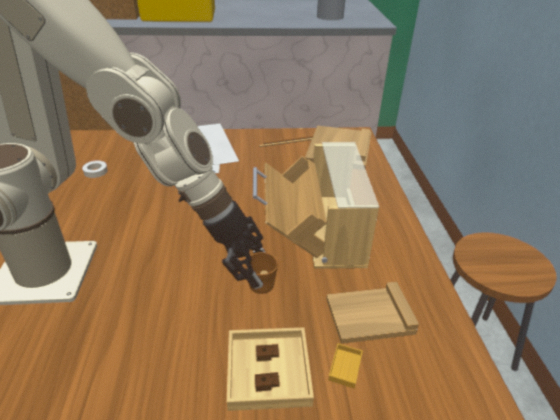

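```bash
python3 -m inch '[[0,0.25,-0.43,0,0,0,1],[0,0.25,-0.43,0,0,0,1],[0,0.25,-0.43,0,0,0,1],[0,0.25,-0.43,0,0,0,1],[0,0.25,-0.43,0,0,0,1],[0,0.25,-0.43,0,0,0,1],[0,0.25,-0.43,0,0,0,1],[0,0.25,-0.43,0,0,0,1]]'; python3 - <<'E'
from c import *
st()
def over(c,a,roll): 
    az=np.degrees(np.arctan2(c[1],c[0])); M=T(az,a,roll); return np.array(c)+.019*M[:,2],M
p1,M1=over([.575,.15,.29],45,0); plan(p1,M1,16)
print(ik(np.hypot(*p1[:2]),p1[2],np.radians(45)))
p2,M2=over([.60,.155,.25],17,60); plan(p2,M2,8,q0=M1,p0=p1)
print(ik(np.hypot(*p2[:2]),p2[2],np.radians(17)))
p3,M3=over([.60,.155,.23],17,165); print(p3,ik(np.hypot(*p3[:2]),p3[2],np.radians(17)))
for r in(0,60,100,130,165): print(r,over([.6,.155,.23],17,r)[1][:,1].round(2))
E
```

```text
clock: 34.3
eef_pos: [0.5066, -0.1355, 0.1911]
tool_rot: [0.767, 0.588, 0.156, 0.203]
ft_force: [-0.8, -0.5, -1.0]
grip_width: 0.0638
t 34.3 p [ 0.5066 -0.1355  0.1911] q [0.767 0.588 0.156 0.203] F [-0.8 -0.5 -1. ] w 0.0638 j [-0.262 -0.037 -0.566  0.523  0.001  0.   ]
16 rows of [ 0.7392  0.2768 -0.049  -0.0052  0.0062 -0.0082] 
(array([-0.064, -0.534,  0.315]), np.float64(0.0))
8 rows of [-0.0406 -0.0429  0.2149 -0.0177  0.0101  0.0409] 
(array([ 0.203, -0.993, -0.9  ]), np.float64(0.0))
[0.61759225 0.15954466 0.22444494] (array([ 0.272, -1.014, -0.989]), np.float64(0.0))
0 [0.28 0.07 0.96]
60 [ 0.36 -0.8   0.48]
100 [ 0.2  -0.97 -0.17]
130 [ 0.01 -0.79 -0.61]
165 [-0.21 -0.32 -0.92]
```

Holding the cup at 60° inclination won't allow it to be tipped far enough by roll. I'll have to set it down and regrasp it flatter, so I'll extend the kinematic model with joint 5 and find where that is reachable.

```bash
cat > k6.py <<'E'
import numpy as np
from scipy.optimize import least_squares
from scipy.spatial.transform import Rotation as R
from kin import P
a0,L1,o1,L2,o2,Lt,h=P
LO=np.array([-2.72,-1.05,-1.09,-1.99,-1.42,-3.14])+.02;HI=np.array([2.72,1.87,1.28,2.15,1.44,3.14])-.02
D5=[.15];SG=[1,1]
def fk(q,d5=None,s5=1):
    d5=D5[0] if d5 is None else d5
    j1,j2,j3,j4,j5,j6=q; b=j2-j3;t=b+j4
    r=a0+L1*np.sin(j2+o1)+L2*np.cos(b+o2)+d5*np.cos(t); z=h+L1*np.cos(j2+o1)-L2*np.sin(b+o2)-d5*np.sin(t)
    Rz=R.from_euler('z',j1)
    # base wrist frame: z along (cos t,0,-sin t), x = +Y ,
    zt=np.array([np.cos(t),0,-np.sin(t)]); x=np.array([0,1.,0]); M=np.c_[x,np.cross(zt,x),zt]
    M5=R.from_rotvec(s5*j5*M[:,1]).as_matrix()@M
    M6=M5@R.from_euler('z',j6).as_matrix()
    p=np.array([r,0,z])+(Lt-d5)*M5[:,2]
    return Rz.apply(p),Rz.as_matrix()@M6
E
python3 - <<'E'
import k6; from k6 import *
D=[((.6133,.1908,.0923),(.707,.695,.092,.093),(.345,.438,-.13,.758,-.092,.352)),((.5111,-.3248,.1093),(.683,.67,-.204,-.207),(-.449,1.017,.864,1.964,-.235,-.365)),((.5332,-.3242,.0587),(.683,.67,-.203,-.208),(-.437,1.109,.926,1.938,-.227,-.354)),((.5679,-.1181,.2385),(.732,.669,.114,.069),(-.266,.21,-.051,1.069,.117,-.162))]
for s5 in(1,-1):
    f=lambda d: np.concatenate([fk(q,d[0],s5)[0]-x for x,_,q in D])
    s=least_squares(f,[.15]); print(s5,s.x,np.abs(s.fun).max(),[np.degrees((R.from_matrix(fk(q,s.x[0],s5)[1]).inv()*R.from_quat(Q)).magnitude()).round(1) for _,Q,q in D])
E
```

```text
1 [0.10198072] 0.00045249887943188405 [np.float64(0.1), np.float64(0.1), np.float64(0.1), np.float64(0.1)]
-1 [0.70129807] 0.013656803383986907 [np.float64(10.5), np.float64(26.9), np.float64(26.0), np.float64(13.5)]
```

```bash
sed -i 's/^D5=.*/D5=[.102]/' k6.py; cat >> k6.py <<'E'
def T(az,a,roll=0):
    az,a=np.radians([az,a]); z=np.array([np.cos(a)*np.cos(az),np.cos(a)*np.sin(az),-np.sin(a)]); x=np.array([-np.sin(az),np.cos(az),0])
    return np.c_[x,np.cross(z,x),z]@R.from_euler('z',roll,degrees=True).as_matrix()
def ik6(p,M,seeds=None,n=10):
    f=lambda q:(lambda pm: np.r_[pm[0]-p, .2*(R.from_matrix(M.T@pm[1]).as_rotvec())])(fk(q))
    rng=np.random.default_rng(0); best=None
    S=list(seeds or [])+[np.r_[np.arctan2(p[1],p[0])+rng.uniform(-.6,.6),rng.uniform(LO[1:],HI[1:])] for _ in range(n)]
    for s in S:
        o=least_squares(f,np.clip(s,LO+.01,HI-.01),bounds=(LO,HI),max_nfev=60)
        if best is None or o.cost<best.cost:best=o
        if best.cost<1e-8:break
    return best.x,np.sqrt(2*best.cost)
E
python3 - <<'E'
from k6 import *
c=np.array([.5005,-.1345,.042])
for a in(15,25,35):
    for az in range(-105,76,15):
        for roll in(0,180):
            M=T(az,a,roll); q,e=ik6(c+.019*M[:,2],M)
            if e<1e-3: print(a,az,roll,q.round(2))
E
```

```text
15 -105 0 [ 0.22  1.08  0.15  1.69 -1.02  2.69]
15 -105 180 [ 0.22  1.08  0.15  1.69 -1.02 -0.46]
15 -90 0 [ 0.27  0.95 -0.13  1.28 -1.2   2.39]
15 -90 180 [ 0.27  0.95 -0.13  1.28 -1.2  -0.75]
15 -75 0 [ 0.3   0.78 -0.51  0.4  -1.31  1.7 ]
15 -75 180 [ 0.3   0.78 -0.51  0.4  -1.31 -1.44]
15 -60 0 [ 0.28  0.82 -0.9  -0.89 -1.21  0.8 ]
15 -60 180 [ 0.28  0.82 -0.9  -0.89 -1.21 -2.34]
15 30 0 [-0.8   0.82 -0.9  -0.88  1.21 -0.8 ]
15 30 180 [-0.8   0.82 -0.9  -0.88  1.21  2.34]
15 45 0 [-0.82  0.78 -0.51  0.41  1.31 -1.7 ]
15 45 180 [-0.82  0.78 -0.51  0.41  1.31  1.44]
15 60 0 [-0.8   0.95 -0.13  1.28  1.19 -2.4 ]
15 60 180 [-0.8   0.95 -0.13  1.28  1.19  0.74]
15 75 0 [-0.75  1.08  0.15  1.69  1.02 -2.69]
15 75 180 [-0.75  1.08  0.15  1.69  1.02  0.45]
25 -105 0 [ 0.2   0.93  0.04  1.44 -0.95  2.44]
25 -105 180 [ 0.2   0.93  0.04  1.44 -0.95 -0.71]
25 -90 0 [ 0.24  0.8  -0.23  1.01 -1.08  2.1 ]
25 -90 180 [ 0.24  0.8  -0.23  1.01 -1.08 -1.04]
25 -75 0 [ 0.26  0.67 -0.55  0.34 -1.13  1.56]
25 -75 180 [ 0.26  0.67 -0.55  0.34 -1.13 -1.58]
25 -60 0 [ 0.23  0.63 -0.86 -0.48 -1.05  0.96]
2
[... 675 characters left out ...]
 [ 0.2   0.57 -0.56  0.36 -0.96 -1.67]
35 -60 0 [ 0.17  0.5  -0.81 -0.2  -0.88  1.  ]
35 -60 180 [ 0.17  0.5  -0.81 -0.2  -0.88 -2.14]
35 -45 0 [ 0.09  0.51 -1.01 -0.7  -0.68  0.6 ]
35 -45 180 [ 0.09  0.51 -1.01 -0.7  -0.68 -2.54]
35 15 0 [-0.61  0.51 -1.01 -0.69  0.68 -0.6 ]
35 15 180 [-0.61  0.51 -1.01 -0.69  0.68  2.54]
35 30 0 [-0.7   0.5  -0.81 -0.2   0.88 -1.01]
35 30 180 [-0.7   0.5  -0.81 -0.2   0.88  2.14]
35 45 0 [-0.73  0.57 -0.56  0.36  0.96 -1.47]
35 45 180 [-0.73  0.57 -0.56  0.36  0.96  1.67]
35 60 0 [-0.72  0.69 -0.29  0.86  0.93 -1.9 ]
35 60 180 [-0.72  0.69 -0.29  0.86  0.93  1.24]
35 75 0 [-0.68  0.81 -0.05  1.25  0.84 -2.24]
35 75 180 [-0.68  0.81 -0.05  1.25  0.84  0.91]
```

```bash
cat > path.py <<'E'
from k6 import *
from scipy.linalg import logm,expm
def mat(p,M): A=np.eye(4);A[:3,:3]=M;A[:3,3]=p;return A
def track(A,B,q,n=16,v=True):
    S=np.real(expm(np.real(logm(np.linalg.inv(A)@B))/n)); X=A.copy(); mx=0;em=0;dq=0
    for i in range(n):
        X=X@S; q2,e=ik6(X[:3,3],X[:3,:3],[q],0); dq=np.maximum(dq,abs(q2-q)); q=q2; em=max(em,e)
    s=S[:3,3]/.025;w=R.from_matrix(S[:3,:3]).as_rotvec()/np.pi
    print(n,'rows',np.r_[s,w].round(4),'err',round(em,4),'maxdq/row',dq.round(2),'qend',q.round(2),'|w|',np.linalg.norm(w).round(4))
    return q
E
python3 - <<'E'
from path import *
from workcell import bot
c=np.array([.5005,-.1345,.044]); ag=25
for azg in(-60,-70):
    Mg=T(azg,ag,180); g=c+.019*Mg[:,2]; q,e=ik6(g,Mg); pre=g-.1*Mg[:,2]; q2,e2=ik6(pre,Mg,[q]); print(azg,q.round(2),e,q2.round(2),e2)
# pour candidates
for a in(5,10,15):
  for az in(-75,-60,-45,-30,-15,0,15,30,45,60):
    out=[]
    for phi in(0,60,120,150,-60,-120,-150):
        M=T(az,a,180+phi); q,e=ik6(np.array([.59,.13,.23])+.019*M[:,2],M,n=8); out.append((phi,q[5].round(2)) if e<1e-3 else None)
    if any(out): print(a,az,out,q.round(2))
E
```

```text
-60 [ 0.23  0.63 -0.86 -0.47 -1.05 -2.19] 1.3400684446448358e-08 [ 0.47  0.48 -0.78  0.2  -1.13 -1.69] 1.971579656289114e-12
-70 [ 0.25  0.63 -0.66  0.08 -1.13 -1.79] 9.887826810226504e-13 [ 0.47  0.58 -0.53  0.71 -1.12 -1.3 ] 2.556965226183805e-15
5 -60 [(0, np.float64(-0.46)), (60, np.float64(0.58)), (120, np.float64(1.63)), (150, np.float64(2.16)), (-60, np.float64(-1.51)), (-120, np.float64(-2.56)), (-150, np.float64(-3.08))] [ 0.7   0.88  0.15  1.94 -1.38 -3.08]
5 -30 [(0, np.float64(-2.93)), (60, np.float64(-1.88)), (120, np.float64(-0.83)), (150, np.float64(-0.31)), (-60, np.float64(2.31)), (-120, np.float64(1.26)), (-150, np.float64(0.74))] [ 0.67  0.55 -0.83 -1.15 -1.18  0.74]
5 -15 [(0, np.float64(-3.05)), (60, np.float64(-2.0)), (120, np.float64(-0.95)), (150, np.float64(-0.43)), (-60, np.float64(2.19)), (-120, np.float64(1.14)), (-150, np.float64(0.62))] [ 0.57  0.56 -1.   -1.43 -0.83  0.62]
5 45 [(0, np.float64(3.02)), (60, np.float64(-2.22)), (120, np.float64(-1.17)), (150, np.float64(-0.65)), (-60, np.float64(1.97)), (-120, np.float64(0.92)), (-150, np.float64(0.4))] [
[... 3327 characters left out ...]
 0.18  0.3  -1.07 -1.11  0.08  0.5 ]
15 30 [(0, np.float64(2.99)), (60, np.float64(-2.25)), (120, np.float64(-1.2)), (150, np.float64(-0.68)), (-60, np.float64(1.94)), (-120, np.float64(0.89)), (-150, np.float64(0.37))] [-0.02  0.31 -1.01 -1.02  0.52  0.37]
15 45 [(0, np.float64(2.8)), (60, np.float64(-2.44)), (120, np.float64(-1.39)), (150, np.float64(-0.87)), (-60, np.float64(1.75)), (-120, np.float64(0.7)), (-150, np.float64(0.18))] [-0.16  0.33 -0.87 -0.77  0.9   0.18]
15 60 [(0, np.float64(2.43)), (60, np.float64(-2.81)), (120, np.float64(-1.76)), (150, np.float64(-1.24)), (-60, np.float64(1.38)), (-120, np.float64(0.33)), (-150, np.float64(-0.19))] [-0.23  0.37 -0.65 -0.26  1.18 -0.19]
```

```bash
python3 -m inch '[[0,-0.29,0.5,0,0,0,1],[0,-0.29,0.5,0,0,0,1],[0,-0.29,0.5,0,0,0,1],[0,-0.29,0.5,0,0,0,1],[0,-0.29,0.5,0,0,0,1],[0,-0.29,0.5,0,0,0,1],[0,-0.29,0.5,0,0,0,1],[0,-0.29,0.5,0,0,0,1]]'; python3 - <<'E'
from c import *
o=st(); M=R.from_quat(o['tool_rot']).as_matrix(); plan([.5066,-.1355,.0255],M,8)
E
```

```text
clock: 35.1
eef_pos: [0.5061, -0.1352, 0.0747]
tool_rot: [0.767, 0.588, 0.157, 0.203]
ft_force: [-0.6, 0.5, -0.8]
grip_width: 0.0636
t 35.1 p [ 0.5061 -0.1352  0.0747] q [0.767 0.588 0.157 0.203] F [-0.6  0.5 -0.8] w 0.0636 j [-0.262  0.151 -0.751  0.15   0.001  0.001]
8 rows of [-0.001  -0.1196  0.2152  0.     -0.      0.    ]
```

```bash
python3 -m inch '[[0,-0.16,0.28,0,0,0,1],[0,-0.16,0.28,0,0,0,1],[0,-0.16,0.28,0,0,0,1],[0,-0.16,0.28,0,0,0,1],[0,-0.13,0.22,0,0,0,1],[0,-0.08,0.15,0,0,0,1],[0,-0.05,0.1,0,0,0,1],[0,-0.02,0.05,0,0,0,1]]'; python3 -m inch '[[0,0,0,0,0,0,1],[0,0,0,0,0,0,1],[0,0,0,0,0,0,-0.7],[0,0,0,0,0,0,-1],[0,0,0,0,0,0,-1],[0,0,-0.2,0,0,0,-1],[0,0,-0.3,0,0,0,-1],[0,0,-0.4,0,0,0,-1]]'; python3 -m inch '[[0,0,-0.6,0,0,0,-1],[0,0,-0.8,0,0,0,-1],[0,0,-0.8,0,0,0,-1],[0,0,-0.8,0,0,0,-1],[0,0,-0.8,0,0,0,-1],[0,0,-0.8,0,0,0,-1],[0,0,-0.8,0,0,0,-1],[0,0,-0.8,0,0,0,-1]]'; python3 - <<'E'
from c import *
o=st(); snap('side','s18'); snap('scene','c18'); snap('wrist','w18')
for f,(u0,u1,v0,v1) in (('c18',(200,250,205,255)),('s18',(235,290,265,325))):
    S=cloud(load(f))[v0:v1,u0:u1].reshape(-1,3); S=S[(S[:,2]>.05)&(S[:,2]<.08)&(S[:,0]>.45)]
    print(f,len(S),cv2.minEnclosingCircle((S[:,:2]*1000).astype(np.float32)) if len(S) else '')
E
```

```text
clock: 35.9
eef_pos: [0.5071, -0.1355, 0.0287]
tool_rot: [0.767, 0.588, 0.157, 0.204]
ft_force: [0.8, 0.4, -1.1]
grip_width: 0.064
clock: 36.7
eef_pos: [0.4958, -0.1325, 0.0488]
tool_rot: [0.767, 0.588, 0.157, 0.203]
ft_force: [0.6, 0.4, -0.6]
grip_width: 0.0852
clock: 37.5
eef_pos: [0.4208, -0.1126, 0.1843]
tool_rot: [0.767, 0.588, 0.157, 0.204]
ft_force: [-0.5, -0.9, -0.8]
grip_width: 0.0855
t 37.5 p [ 0.4208 -0.1126  0.1843] q [0.767 0.588 0.157 0.204] F [-0.5 -0.9 -0.8] w 0.0855 j [-0.262 -0.226 -0.741  0.535  0.001  0.   ]
c18 177 ((502.22509765625, -133.44277954101562), 36.1220703125)
s18 353 ((502.4237060546875, -133.89410400390625), 34.67477798461914)
```

View pics/s18.png

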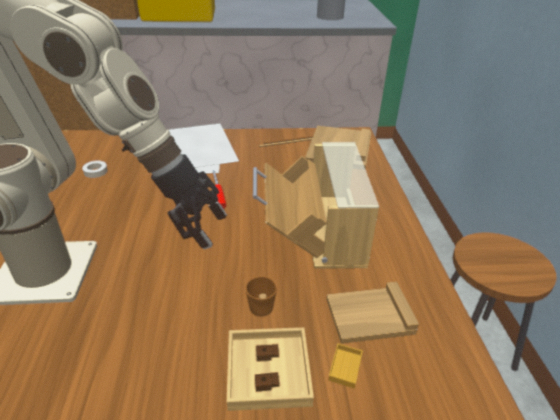

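View pics/w18.png

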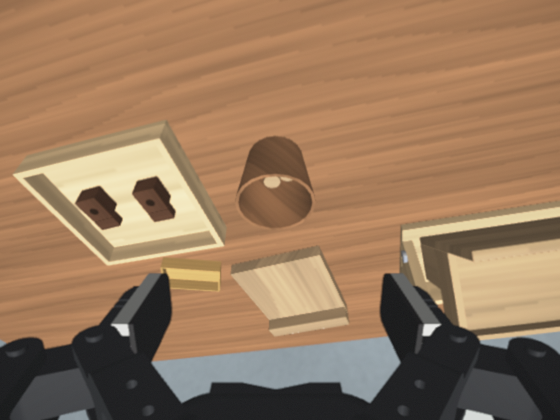

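```bash
cat > pg.py <<'E'
from path import *
from workcell import bot
c=np.array([.5015,-.1342,.044]); azg=-60; ag=25
Mg=T(azg,ag,180); g=c+.019*Mg[:,2]
def cur():
    o=bot.get_obs(); return mat(o['eef_pos'],R.from_quat(o['tool_rot']).as_matrix()),np.array(o['joint_pos'])
E
python3 - <<'E'
from pg import *
A,q0=cur(); print(fk(q0)[0]-A[:3,3])
for rl,az1,a1 in((-90,-25,50),(-120,-30,50),(-150,-35,45)):
    print(rl)
    V=mat([.40,0.0,.28],T(az1,a1,rl)); q=track(A,V,q0,24)
    q=track(V,mat(g-.13*Mg[:,2]+[0,0,.03],Mg),q,16); q=track(mat(g-.13*Mg[:,2]+[0,0,.03],Mg),mat(g,Mg),q,16)
E
```

```text
[ 3.08239003e-04 -8.32353816e-05  1.79951912e-05]
-90
24 rows [ 0.1217  0.1243 -0.1949 -0.0007 -0.0028 -0.0189] err 0.0 maxdq/row [0.03 0.01 0.01 0.02 0.02 0.04] qend [ 0.35 -0.4  -0.67  0.77 -0.47 -0.91] |w| 0.0191
16 rows [ 0.113   0.1539  0.4108  0.0135  0.001  -0.0227] err 0.0 maxdq/row [0.03 0.05 0.02 0.05 0.05 0.07] qend [ 0.55  0.39 -0.71  0.52 -1.13 -1.52] |w| 0.0264
16 rows [-0.      0.068   0.3567 -0.     -0.      0.    ] err 0.0 maxdq/row [0.02 0.02 0.01 0.07 0.01 0.05] qend [ 0.23  0.63 -0.86 -0.47 -1.05 -2.19] |w| 0.0
-120
24 rows [ 0.0973  0.1492 -0.2014  0.0007 -0.0035 -0.0248] err 0.0 maxdq/row [0.03 0.01 0.02 0.02 0.02 0.06] qend [ 0.4  -0.36 -0.64  0.83 -0.54 -1.3 ] |w| 0.0251
16 rows [ 0.0723  0.1823  0.4001  0.0117  0.003  -0.0138] err 0.0 maxdq/row [0.03 0.05 0.01 0.04 0.05 0.03] qend [ 0.55  0.39 -0.71  0.52 -1.13 -1.52] |w| 0.0184
16 rows [-0.      0.068   0.3567 -0.     -0.      0.    ] err 0.0 maxdq/row [0.02 0.02 0.01 0.07 0.01 0.05] qend [ 0.23  0.63 -0.86 -0.47 -1.05 -2.19] |w| 0.0
-150
24 rows [ 0.0602  0.1687 -0.215   0.0023 -0.0051 -0.0307] err 0.0 maxdq/row [0.03 0.01 0.02 0.03 0.03 0.08] qend [ 0.5  -0.33 -0.66  0.82 -0.69 -1.66] |w| 0.0312
16 rows [ 0.0322  0.2158  0.3817  0.0085  0.0051 -0.0052] err 0.0 maxdq/row [0.02 0.05 0.01 0.02 0.03 0.02] qend [ 0.55  0.39 -0.71  0.52 -1.13 -1.52] |w| 0.0112
16 rows [-0.      0.068   0.3567 -0.     -0.      0.    ] err 0.0 maxdq/row [0.02 0.02 0.01 0.07 0.01 0.05] qend [ 0.23  0.63 -0.86 -0.47 -1.05 -2.19] |w| 0.0
```

```bash
python3 -m inch '[[0.146,0.224,-0.302,0.001,-0.0052,-0.0372,-1],[0.146,0.224,-0.302,0.001,-0.0052,-0.0372,-1],[0.146,0.224,-0.302,0.001,-0.0052,-0.0372,-1],[0.146,0.224,-0.302,0.001,-0.0052,-0.0372,-1],[0.146,0.224,-0.302,0.001,-0.0052,-0.0372,-1],[0.146,0.224,-0.302,0.001,-0.0052,-0.0372,-1],[0.146,0.224,-0.302,0.001,-0.0052,-0.0372,-1],[0.146,0.224,-0.302,0.001,-0.0052,-0.0372,-1]]'; python3 -m inch '[[0.146,0.224,-0.302,0.001,-0.0052,-0.0372,-1],[0.146,0.224,-0.302,0.001,-0.0052,-0.0372,-1],[0.146,0.224,-0.302,0.001,-0.0052,-0.0372,-1],[0.146,0.224,-0.302,0.001,-0.0052,-0.0372,-1],[0.146,0.224,-0.302,0.001,-0.0052,-0.0372,-1],[0.146,0.224,-0.302,0.001,-0.0052,-0.0372,-1],[0.146,0.224,-0.302,0.001,-0.0052,-0.0372,-1],[0.146,0.224,-0.302,0.001,-0.0052,-0.0372,-1]]'; python3 - <<'E'
from pg import *
A,q0=cur(); print(A[:3,3],q0.round(2))
pre=mat(g-.13*Mg[:,2]+[0,0,.02],Mg)
q=track(A,pre,q0,16)
E
```

```text
clock: 38.45
eef_pos: [0.4296, -0.0668, 0.2462]
tool_rot: [0.428, 0.859, -0.009, 0.279]
ft_force: [0.0, -0.1, -0.1]
grip_width: 0.0851
clock: 39.25
eef_pos: [0.401, -0.0004, 0.2784]
tool_rot: [-0.003, 0.94, -0.171, 0.294]
ft_force: [-0.4, -0.1, 0.0]
grip_width: 0.0853
[ 4.01005246e-01 -3.64440598e-04  2.78412706e-01] [ 0.39 -0.36 -0.64  0.82 -0.53 -1.31]
16 rows [ 0.0804  0.1973  0.4131  0.0118  0.003  -0.0137] err 0.0 maxdq/row [0.03 0.05 0.01 0.04 0.05 0.03] qend [ 0.55  0.42 -0.72  0.48 -1.13 -1.52] |w| 0.0183
```

```bash
python3 -m inch '[[0.08,0.197,0.413,0.0118,0.003,-0.0137,-1],[0.08,0.197,0.413,0.0118,0.003,-0.0137,-1],[0.08,0.197,0.413,0.0118,0.003,-0.0137,-1],[0.08,0.197,0.413,0.0118,0.003,-0.0137,-1],[0.08,0.197,0.413,0.0118,0.003,-0.0137,-1],[0.08,0.197,0.413,0.0118,0.003,-0.0137,-1],[0.08,0.197,0.413,0.0118,0.003,-0.0137,-1],[0.08,0.197,0.413,0.0118,0.003,-0.0137,-1]]';python3 -m inch '[[0.08,0.197,0.413,0.0118,0.003,-0.0137,-1],[0.08,0.197,0.413,0.0118,0.003,-0.0137,-1],[0.08,0.197,0.413,0.0118,0.003,-0.0137,-1],[0.08,0.197,0.413,0.0118,0.003,-0.0137,-1],[0.08,0.197,0.413,0.0118,0.003,-0.0137,-1],[0.08,0.197,0.413,0.0118,0.003,-0.0137,-1],[0.08,0.197,0.413,0.0118,0.003,-0.0137,-1],[0.08,0.197,0.413,0.0118,0.003,-0.0137,-1]]'; python3 - <<'E'
from pg import *
import h
h.snap('wrist','w19');h.snap('side','s19');h.snap('scene','c19')
A,q0=cur(); print(A[:3,3],q0.round(2))
q=track(A,mat(g,Mg),q0,16)
E
```

```text
clock: 40.05
eef_pos: [0.4321, -0.0068, 0.1913]
tool_rot: [-0.112, 0.901, -0.355, 0.222]
ft_force: [0.2, 0.3, 0.5]
grip_width: 0.0855
clock: 40.85
eef_pos: [0.4518, -0.0475, 0.1109]
tool_rot: [-0.217, 0.815, -0.52, 0.138]
ft_force: [0.3, 0.2, -0.4]
grip_width: 0.0853
[ 0.45103608 -0.04777625  0.11060964] [ 0.55  0.42 -0.71  0.5  -1.13 -1.51]
16 rows [-2.000e-03  4.520e-02  3.446e-01  0.000e+00 -1.000e-04 -0.000e+00] err 0.0 maxdq/row [0.02 0.02 0.02 0.07 0.01 0.05] qend [ 0.23  0.63 -0.86 -0.47 -1.05 -2.19] |w| 0.0001
```

View pics/w19.png

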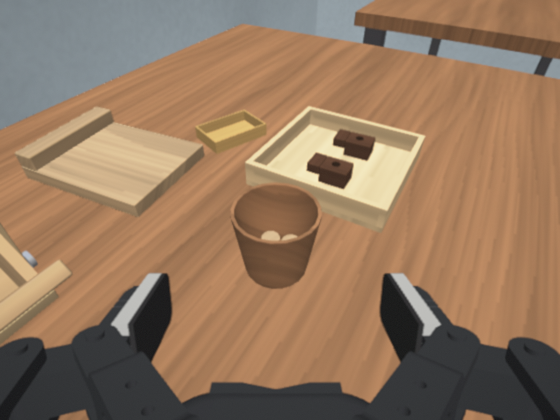

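View pics/s19.png

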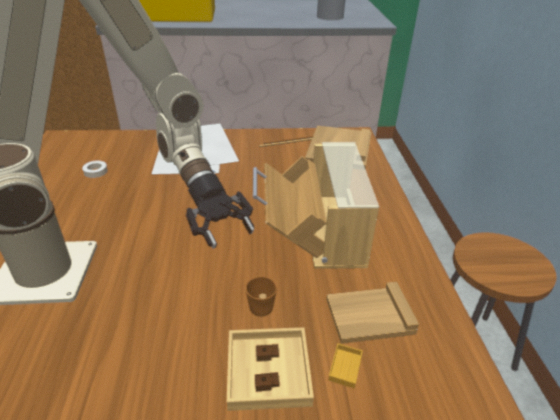

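View pics/c19.png

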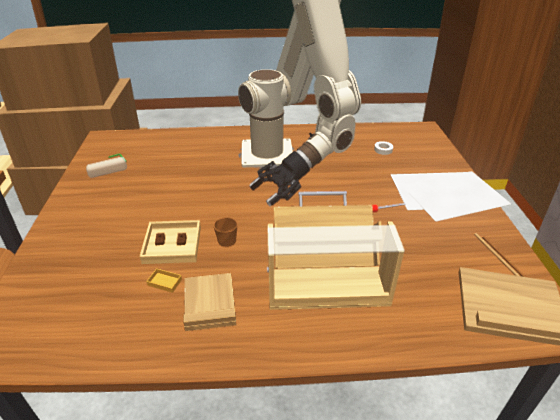

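```bash
python3 -m inch '[[0,0.045,0.345,0,0,0,-1],[0,0.045,0.345,0,0,0,-1],[0,0.045,0.345,0,0,0,-1],[0,0.045,0.345,0,0,0,-1],[0,0.045,0.345,0,0,0,-1],[0,0.045,0.345,0,0,0,-1],[0,0.045,0.345,0,0,0,-1],[0,0.045,0.345,0,0,0,-1]]';python3 -m inch '[[0,0.045,0.345,0,0,0,-1],[0,0.045,0.345,0,0,0,-1],[0,0.045,0.345,0,0,0,-1],[0,0.045,0.345,0,0,0,-1],[0,0.045,0.345,0,0,0,-1],[0,0.045,0.345,0,0,0,-1],[0,0.045,0.345,0,0,0,-1],[0,0.045,0.345,0,0,0,-1]]'; python3 - <<'E'
from pg import *
import h
h.snap('wrist','w20'); h.st()
E
```

```text
clock: 41.8
eef_pos: [0.4817, -0.0982, 0.0754]
tool_rot: [-0.215, 0.815, -0.519, 0.14]
ft_force: [0.1, 0.2, 0.4]
grip_width: 0.0852
clock: 42.6
eef_pos: [0.5112, -0.1491, 0.0382]
tool_rot: [-0.215, 0.815, -0.519, 0.14]
ft_force: [1.3, 0.6, 0.5]
grip_width: 0.0854
t 42.65 p [ 0.5112 -0.1497  0.0377] q [-0.215  0.815 -0.519  0.14 ] F [-0.2 -0.1 -0.4] w 0.0855 j [ 0.233  0.623 -0.856 -0.456 -1.054 -2.178]
```

View pics/w20.png

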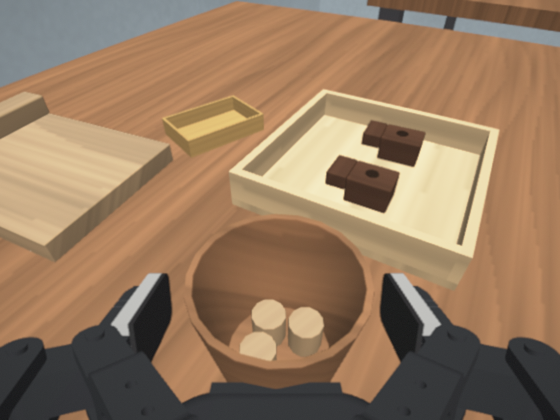

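Three plugs are visible in the cup, at (268,318), (306,328) and (258,350), and the jaws straddle it. Closing.

```bash
python3 -m inch '[[0,0,0,0,0,0,-0.7],[0,0,0,0,0,0,-0.5],[0,0,0,0,0,0,0],[0,0,0,0,0,0,1],[0,0,0,0,0,0,1],[0,0,0,0,0,0,1],[0,0,0,0,0,0,1],[0,0,0,0,0,0,1]]'; python3 - <<'E'
from pg import *
import h
h.snap('wrist','w21'); h.st()
A,q0=cur(); B=A.copy(); B[2,3]+=.10; q=track(A,B,q0,8)
E
```

```text
clock: 43.45
eef_pos: [0.5106, -0.149, 0.0384]
tool_rot: [-0.216, 0.815, -0.52, 0.14]
ft_force: [-2.9, 3.5, 6.3]
grip_width: 0.0634
t 43.5 p [ 0.5106 -0.149   0.0384] q [-0.216  0.815 -0.52   0.14 ] F [-2.8  2.8  5.8] w 0.0635 j [ 0.236  0.622 -0.856 -0.453 -1.056 -2.176]
8 rows [-0.0017 -0.4536 -0.2103 -0.     -0.     -0.    ] err 0.0 maxdq/row [0.   0.04 0.01 0.04 0.   0.  ] qend [ 0.23  0.34 -0.81 -0.12 -1.06 -2.18] |w| 0.0
```

View pics/w21.png

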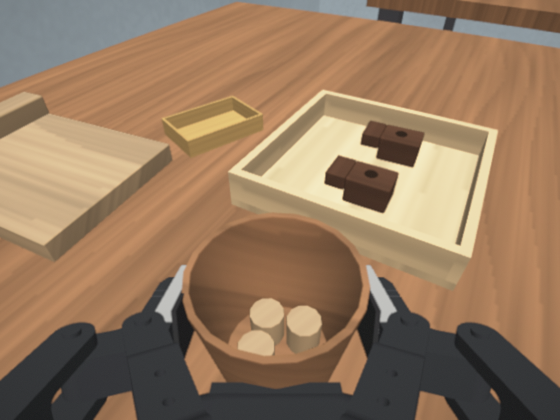

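```bash
python3 -m inch '[[0,-0.1,-0.05,0,0,0,1],[0,-0.3,-0.14,0,0,0,1],[0,-0.45,-0.21,0,0,0,1],[0,-0.45,-0.21,0,0,0,1],[0,-0.6,-0.28,0,0,0,1],[0,-0.6,-0.28,0,0,0,1],[0,-0.6,-0.28,0,0,0,1],[0,-0.6,-0.28,0,0,0,1]]'; python3 -m inch '[[0,-0.6,-0.28,0,0,0,1],[0,-0.6,-0.28,0,0,0,1],[0,-0.6,-0.28,0,0,0,1],[0,-0.6,-0.28,0,0,0,1],[0,-0.6,-0.28,0,0,0,1],[0,-0.6,-0.28,0,0,0,1],[0,-0.6,-0.28,0,0,0,1],[0,-0.6,-0.28,0,0,0,1]]'; python3 - <<'E'
from pg import *
import h
h.snap('wrist','w22'); h.st()
A,q0=cur(); 
cp=np.array([.60,.165,.26])
for az,a in((-30,15),(-30,20),(-40,15)):
    print(az,a); M=T(az,a,180); B=mat(cp+.019*M[:,2],M); q=track(A,B,q0,24)
    M2=T(az,a,180+50);C=mat(cp+[0,0,-.03]+.019*M2[:,2],M2); q=track(B,C,q,8)
    M3=T(az,a,180+165);D=mat(cp+[0,0,-.03]+.019*M3[:,2],M3); q=track(C,D,q,16)
E
```

```text
clock: 44.3
eef_pos: [0.5096, -0.1492, 0.1402]
tool_rot: [-0.216, 0.815, -0.519, 0.139]
ft_force: [-0.0, -0.2, -1.5]
grip_width: 0.0631
clock: 45.1
eef_pos: [0.5089, -0.1494, 0.2725]
tool_rot: [-0.217, 0.815, -0.519, 0.139]
ft_force: [0.9, -0.3, -1.2]
grip_width: 0.0634
t 45.15 p [ 0.5102 -0.1493  0.2758] q [-0.215  0.815 -0.52   0.141] F [-0.  -1.   1.1] w 0.0638 j [ 0.235  0.049 -0.643  0.331 -1.056 -2.175]
-30 15
24 rows [-0.486   0.1217 -0.2159  0.0022 -0.0066 -0.0025] err 0.0 maxdq/row [0.02 0.01 0.   0.03 0.01 0.02] qend [ 0.7   0.32 -0.62 -0.29 -1.14 -2.53] |w| 0.0074
8 rows [ 0.0557  0.1388  0.0388 -0.      0.      0.0347] err 0.0 maxdq/row [0.   0.01 0.01 0.01 0.   0.11] qend [ 0.7   0.38 -0.65 -0.37 -1.14 -1.66] |w| 0.0347
16 rows [ 0.     -0.      0.     -0.      0.      0.0399] err 0.0 maxdq/row [0.   0.   0.   0.   0.   0.13] qend [ 0.7   0.38 -0.65 -0.37 -1.14  0.35] |w| 0.0399
-30 20
24 rows [-0.4861  0.1315 -0.2109  0.0011 -0.0064 -0.0028] err 0.0 maxdq/row [0.02 0.01 0.   0.02 0.   0.01] qend [ 0.68  0.28 -0.56 -0.05 -1.07 -2.41] |w| 0.0071
8 rows [ 0.0542  0.135   0.0513 -0.      0.      0.0347] err 0.0 maxdq/row [0.   0.01 0.01 0.01 0.   0.11] qend [ 0.68  0.33 -0.59 -0.13 -1.07 -1.54] |w| 0.0347
16 rows [-0.     -0.     -0.      0.      0.      0.0399] err 0.0 maxdq/row [0.   0.   0.   0.   0.   0.13] qend [ 0.68  0.33 -0.59 -0.13 -1.07  0.47] |w| 0.0399
-40 15
24 rows [-0.456   0.1329 -0.2507  0.0022 -0.0044 -0.0017] err 0.0 maxdq/row [0.02 0.01 0.01 0.01 0.01 0.01] qend [ 0.72  0.39 -0.41  0.25 -1.27 -2.11] |w| 0.0052
8 rows [ 0.0557  0.1388  0.0388  0.     -0.      0.0347] err 0.0 maxdq/row [0.   0.01 0.01 0.01 0.   0.11] qend [ 0.72  0.44 -0.43  0.18 -1.27 -1.24] |w| 0.0347
16 rows [-0.     -0.     -0.      0.     -0.      0.0399] err 0.0 maxdq/row [0.   0.   0.   0.   0.   0.13] qend [ 0.72  0.44 -0.43  0.18 -1.27  0.77] |w| 0.0399
```

View pics/w22.png

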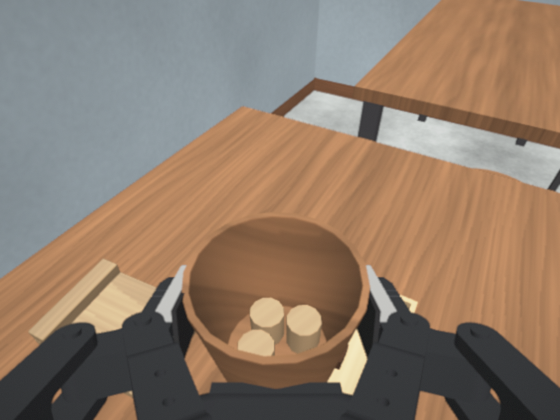

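```bash
python3 -m inch '[[-0.73,0.18,-0.32,0.0033,-0.0099,-0.0037,1],[-0.73,0.18,-0.32,0.0033,-0.0099,-0.0037,1],[-0.73,0.18,-0.32,0.0033,-0.0099,-0.0037,1],[-0.73,0.18,-0.32,0.0033,-0.0099,-0.0037,1],[-0.73,0.18,-0.32,0.0033,-0.0099,-0.0037,1],[-0.73,0.18,-0.32,0.0033,-0.0099,-0.0037,1],[-0.73,0.18,-0.32,0.0033,-0.0099,-0.0037,1],[-0.73,0.18,-0.32,0.0033,-0.0099,-0.0037,1]]'; python3 -m inch '[[-0.73,0.18,-0.32,0.0033,-0.0099,-0.0037,1],[-0.73,0.18,-0.32,0.0033,-0.0099,-0.0037,1],[-0.73,0.18,-0.32,0.0033,-0.0099,-0.0037,1],[-0.73,0.18,-0.32,0.0033,-0.0099,-0.0037,1],[-0.73,0.18,-0.32,0.0033,-0.0099,-0.0037,1],[-0.73,0.18,-0.32,0.0033,-0.0099,-0.0037,1],[-0.73,0.18,-0.32,0.0033,-0.0099,-0.0037,1],[-0.73,0.18,-0.32,0.0033,-0.0099,-0.0037,1]]'; python3 - <<'E'
from pg import *
import h
h.snap('side','s23');h.snap('scene','c23'); h.st()
A,q0=cur(); 
cp=np.array([.61,.165,.225])
M2=T(-30,15,180+50);C=mat(cp+.019*M2[:,2],M2); q=track(A,C,q0,16)
E
```

```text
clock: 45.95
eef_pos: [0.5835, -0.0037, 0.264]
tool_rot: [-0.312, 0.758, -0.527, 0.223]
ft_force: [0.5, -0.6, -1.6]
grip_width: 0.0637
clock: 46.75
eef_pos: [0.6176, 0.155, 0.2507]
tool_rot: [-0.4, 0.687, -0.526, 0.304]
ft_force: [-0.0, -0.1, -0.6]
grip_width: 0.0635
t 46.85 p [0.6175 0.1558 0.2501] q [-0.4    0.687 -0.525  0.304] F [-1.3 -0.8 -1.5] w 0.0637 j [ 0.692  0.329 -0.628 -0.297 -1.126 -2.534]
16 rows [0.0178 0.0685 0.037  0.0001 0.     0.0175] err 0.0 maxdq/row [0.   0.01 0.   0.01 0.   0.05] qend [ 0.68  0.41 -0.64 -0.4  -1.12 -1.67] |w| 0.0175
```

View pics/s23.png

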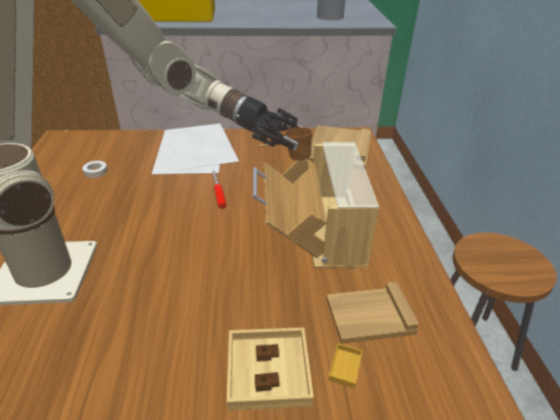

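View pics/c23.png

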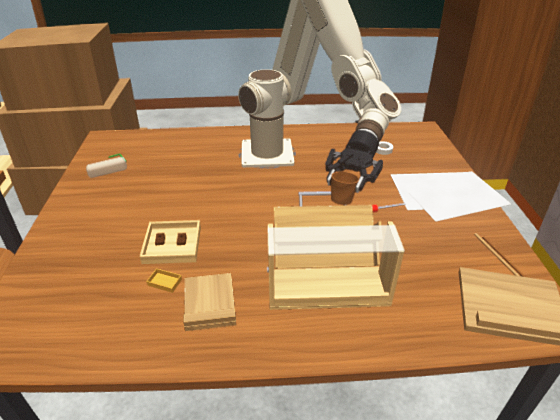

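```bash
python3 -m inch '[[0.036,0.137,0.074,0,0,0.035,1],[0.036,0.137,0.074,0,0,0.035,1],[0.036,0.137,0.074,0,0,0.035,1],[0.036,0.137,0.074,0,0,0.035,1],[0.036,0.137,0.074,0,0,0.035,1],[0.036,0.137,0.074,0,0,0.035,1],[0.036,0.137,0.074,0,0,0.035,1],[0.036,0.137,0.074,0,0,0.035,1]]'; python3 - <<'E'
from pg import *
import h
h.snap('side','s24');h.snap('scene','c24'); h.st()
E
```

```text
clock: 47.65
eef_pos: [0.6255, 0.1529, 0.2209]
tool_rot: [-0.066, 0.792, -0.346, 0.499]
ft_force: [-1.5, -0.9, -1.6]
grip_width: 0.0633
t 47.75 p [0.6255 0.153  0.2206] q [-0.068  0.792 -0.347  0.498] F [-0.8 -0.6 -0.6] w 0.063 j [ 0.677  0.399 -0.643 -0.396 -1.118 -1.67 ]
```

```bash
python3 - <<'E'
import cv2,numpy as np
a=cv2.imread('pics/s24.png')[100:280,230:400];b=cv2.imread('pics/c24.png')[140:310,250:420]
cv2.imwrite('pics/z24.png',np.hstack([cv2.resize(a,(400,424)),cv2.resize(b,(400,424))]))
E
```

```text
(no output)
```

View pics/z24.png

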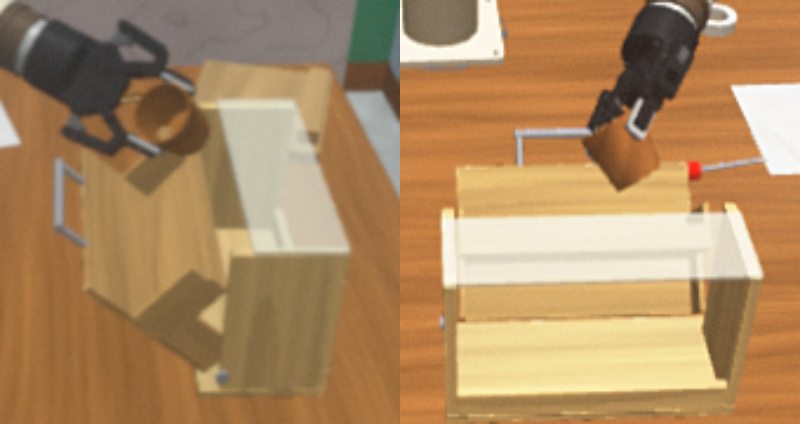

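The cup is rolled 50° over the open bin and tilts towards the middle of the bin. Continuing the roll slowly.

```bash
python3 -m inch '[[0,0,0,0,0,0.025,1],[0,0,0,0,0,0.025,1],[0,0,0,0,0,0.025,1],[0,0,0,0,0,0.025,1],[0,0,0,0,0,0.025,1],[0,0,0,0,0,0.025,1],[0,0,0,0,0,0.025,1],[0,0,0,0,0,0.025,1]]'; python3 -m inch '[[0,0,0,0,0,0.025,1],[0,0,0,0,0,0.025,1],[0,0,0,0,0,0.025,1],[0,0,0,0,0,0.025,1],[0,0,0,0,0,0.025,1],[0,0,0,0,0,0.025,1],[0,0,0,0,0,0.025,1],[0,0,0,0,0,0.025,1]]'; python3 -m inch '[[0,0,0,0,0,0.033,1],[0,0,0,0,0,0.033,1],[0,0,0,0,0,0.033,1],[0,0,0,0,0,0.033,1],[0,0,0,0,0,0.033,1],[0,0,0,0,0,0.033,1],[0,0,0,0,0,0.033,1],[0,0,0,0,0,0.033,1]]'; python3 - <<'E'
from pg import *
import h,cv2
h.snap('side','s25');h.snap('scene','c25');h.snap('wrist','w25'); h.st()
a=cv2.imread('pics/s25.png')[100:280,230:400];b=cv2.imread('pics/c25.png')[140:310,250:420]
cv2.imwrite('pics/z25.png',np.hstack([cv2.resize(a,(400,424)),cv2.resize(b,(400,424))]))
E
```

```text
clock: 48.55
eef_pos: [0.6256, 0.1533, 0.2214]
tool_rot: [0.18, 0.774, -0.175, 0.581]
ft_force: [-0.9, -0.4, -0.3]
grip_width: 0.0633
clock: 49.35
eef_pos: [0.6256, 0.1532, 0.2214]
tool_rot: [0.41, 0.68, 0.013, 0.607]
ft_force: [-0.0, 0.2, -1.8]
grip_width: 0.0636
clock: 50.15
eef_pos: [0.6257, 0.1533, 0.2216]
tool_rot: [0.65, 0.457, 0.257, 0.55]
ft_force: [-0.6, -0.1, -1.5]
grip_width: 0.0636
t 50.3 p [0.6258 0.1535 0.2216] q [0.649 0.458 0.255 0.551] F [ 0.  -0.2 -1.1] w 0.0634 j [ 0.678  0.398 -0.642 -0.396 -1.118  0.412]
```

View pics/z25.png

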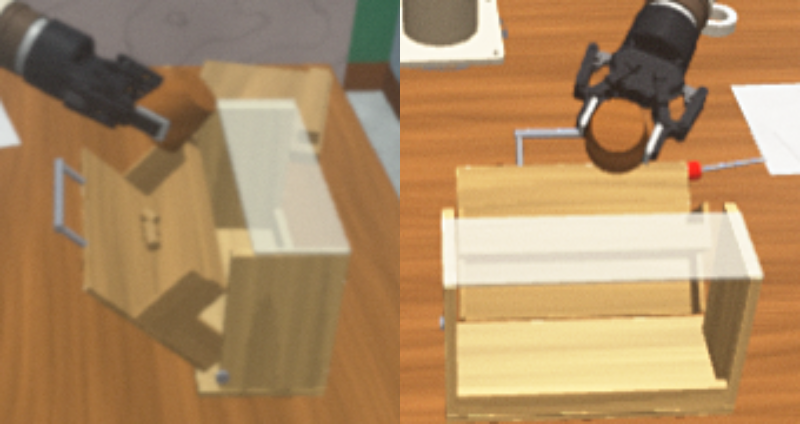

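View pics/w25.png

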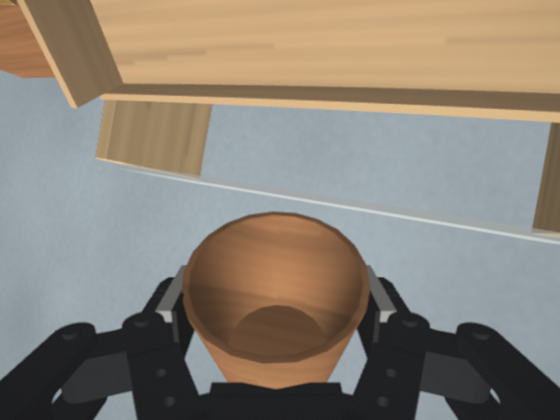

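The cup is empty: the wrist view shows a bare inside at (278,320). The plugs are visible against the bin's front panel. Rolling back upright.

```bash
python3 -m inch '[[0,0,0,0,0,-0.039,1],[0,0,0,0,0,-0.039,1],[0,0,0,0,0,-0.039,1],[0,0,0,0,0,-0.039,1],[0,0,0,0,0,-0.039,1],[0,0,0,0,0,-0.039,1],[0,0,0,0,0,-0.039,1],[0,0,0,0,0,-0.039,1]]'; python3 -m inch '[[0,0,0,0,0,-0.039,1],[0,0,0,0,0,-0.039,1],[0,0,0,0,0,-0.039,1],[0,0,0,0,0,-0.039,1],[0,0,0,0,0,-0.039,1],[0,0,0,0,0,-0.039,1],[0,0,0,0,0,-0.039,1],[0,0,0,0,0,-0.039,1]]'; python3 -m inch '[[0,0,0,0,0,-0.039,1],[0,0,0,0,0,-0.039,1],[0,0,0,0,0,-0.039,1],[0,0,0,0,0,-0.039,1],[0,0,0,0,0,-0.039,1],[0,0,0,0,0,-0.039,1],[0,0,0,0,0,-0.039,1],[0,0,0,0,0,-0.039,1]]'; python3 - <<'E'
from pg import *
import h,cv2
h.snap('side','s26');h.snap('wrist','w26'); h.st()
A,q0=cur(); M=T(-60,25,180)
B=mat([.5106,-.149,.24],M); q=track(A,B,q0,16)
cv2.imwrite('pics/z26.png',cv2.resize(cv2.imread('pics/s26.png')[130:280,240:400],None,fx=4,fy=4,interpolation=2))
E
```

```text
clock: 51.1
eef_pos: [0.6258, 0.1537, 0.2215]
tool_rot: [0.355, 0.711, -0.036, 0.606]
ft_force: [-0.2, -0.3, -1.5]
grip_width: 0.0635
clock: 51.9
eef_pos: [0.6258, 0.1537, 0.2215]
tool_rot: [-0.022, 0.794, -0.317, 0.518]
ft_force: [-0.3, -1.0, -1.6]
grip_width: 0.0631
clock: 52.7
eef_pos: [0.6258, 0.1537, 0.2215]
tool_rot: [-0.393, 0.691, -0.523, 0.308]
ft_force: [-0.5, -0.7, -0.9]
grip_width: 0.0634
t 52.8 p [0.6258 0.1537 0.2215] q [-0.391  0.692 -0.522  0.31 ] F [ 0.3 -0.5 -1.8] w 0.0633 j [ 0.678  0.398 -0.642 -0.396 -1.118 -2.527]
16 rows [ 0.7504 -0.1667  0.2851 -0.0032  0.0099  0.0032] err 0.0 maxdq/row [0.03 0.02 0.   0.05 0.01 0.03] qend [ 0.23  0.11 -0.7   0.22 -1.05 -2.19] |w| 0.0109
```

View pics/z26.png

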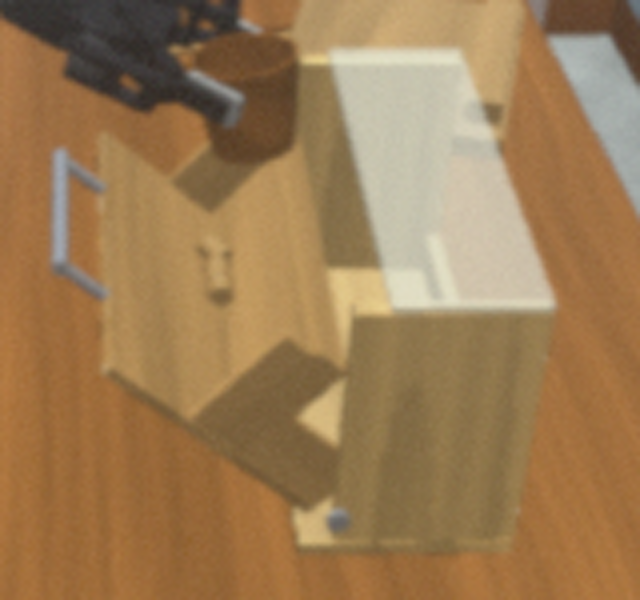

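View pics/w26.png

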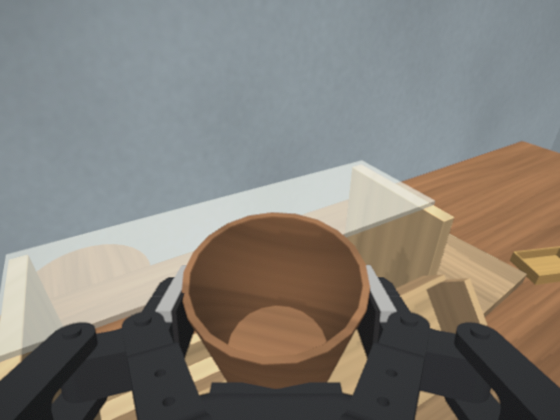

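```bash
python3 -m inch '[[0.75,-0.167,0.285,-0.0032,0.0099,0.0032,1],[0.75,-0.167,0.285,-0.0032,0.0099,0.0032,1],[0.75,-0.167,0.285,-0.0032,0.0099,0.0032,1],[0.75,-0.167,0.285,-0.0032,0.0099,0.0032,1],[0.75,-0.167,0.285,-0.0032,0.0099,0.0032,1],[0.75,-0.167,0.285,-0.0032,0.0099,0.0032,1],[0.75,-0.167,0.285,-0.0032,0.0099,0.0032,1],[0.75,-0.167,0.285,-0.0032,0.0099,0.0032,1]]'; python3 -m inch '[[0.75,-0.167,0.285,-0.0032,0.0099,0.0032,1],[0.75,-0.167,0.285,-0.0032,0.0099,0.0032,1],[0.75,-0.167,0.285,-0.0032,0.0099,0.0032,1],[0.75,-0.167,0.285,-0.0032,0.0099,0.0032,1],[0.75,-0.167,0.285,-0.0032,0.0099,0.0032,1],[0.75,-0.167,0.285,-0.0032,0.0099,0.0032,1],[0.75,-0.167,0.285,-0.0032,0.0099,0.0032,1],[0.75,-0.167,0.285,-0.0032,0.0099,0.0032,1]]'; python3 - <<'E'
from pg import *
import h,cv2
h.snap('wrist','w27');h.snap('side','s27'); h.st()
A,q0=cur(); M=T(-60,25,180)
B=mat([.5106,-.147,.05],M); q=track(A,B,q0,16)
E
```

```text
clock: 53.6
eef_pos: [0.5872, -0.0054, 0.2327]
tool_rot: [-0.305, 0.761, -0.525, 0.227]
ft_force: [0.8, -0.3, -1.0]
grip_width: 0.0632
clock: 54.4
eef_pos: [0.5098, -0.1492, 0.2394]
tool_rot: [-0.216, 0.816, -0.518, 0.139]
ft_force: [-0.4, -0.1, -0.3]
grip_width: 0.0635
t 54.5 p [ 0.5093 -0.1499  0.2396] q [-0.216  0.816 -0.519  0.139] F [-0.2 -0.4 -1.2] w 0.0632 j [ 0.234  0.108 -0.696  0.223 -1.054 -2.176]
16 rows [-5.700e-03  4.314e-01  1.962e-01  0.000e+00 -1.000e-04 -1.000e-04] err 0.0 maxdq/row [0.   0.04 0.02 0.04 0.   0.  ] qend [ 0.24  0.59 -0.85 -0.41 -1.05 -2.18] |w| 0.0001
```

View pics/s27.png

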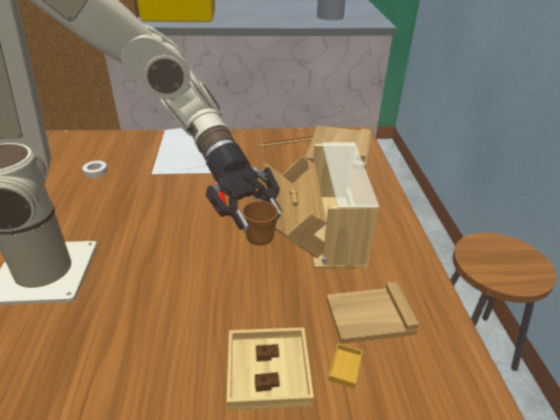

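```bash
python3 -m inch '[[0,0.6,0.275,0,0,0,1],[0,0.6,0.275,0,0,0,1],[0,0.6,0.275,0,0,0,1],[0,0.6,0.275,0,0,0,1],[0,0.6,0.275,0,0,0,1],[0,0.6,0.275,0,0,0,1],[0,0.6,0.275,0,0,0,1],[0,0.6,0.275,0,0,0,1]]'; python3 -m inch '[[0,0.5,0.23,0,0,0,1],[0,0.4,0.18,0,0,0,1],[0,0.4,0.18,0,0,0,1],[0,0.3,0.14,0,0,0,1],[0,0.2,0.09,0,0,0,1],[0,0.1,0.05,0,0,0,1],[0,0,0,0,0,0,1],[0,0,0,0,0,0,1]]'; python3 - <<'E'
from pg import *
import h
h.st()
A,q0=cur(); M=T(-60,25,180)
B=mat([*A[:2,3],.0388],M); q=track(A,B,q0,8)
E
```

```text
clock: 55.3
eef_pos: [0.5109, -0.1469, 0.1068]
tool_rot: [-0.217, 0.815, -0.518, 0.14]
ft_force: [0.5, -0.4, -0.8]
grip_width: 0.0632
clock: 56.1
eef_pos: [0.5104, -0.1471, 0.0554]
tool_rot: [-0.217, 0.815, -0.519, 0.14]
ft_force: [-0.0, -0.4, -1.2]
grip_width: 0.063
t 56.1 p [ 0.5104 -0.1471  0.0554] q [-0.217  0.815 -0.519  0.14 ] F [-0.  -0.4 -1.2] w 0.063 j [ 0.24   0.568 -0.852 -0.389 -1.055 -2.17 ]
8 rows [ 0.0001  0.075   0.035   0.     -0.     -0.0001] err 0.0 maxdq/row [0.   0.01 0.   0.01 0.   0.  ] qend [ 0.24  0.62 -0.86 -0.45 -1.05 -2.18] |w| 0.0001
```

```bash
python3 -m inch '[[0,0.12,0.055,0,0,0,1],[0,0.12,0.055,0,0,0,1],[0,0.12,0.055,0,0,0,1],[0,0.1,0.045,0,0,0,1],[0,0.07,0.035,0,0,0,1],[0,0.05,0.025,0,0,0,1],[0,0,0,0,0,0,1],[0,0,0,0,0,0,1]]'; python3 -c "
import h;h.st()"
```

```text
clock: 56.9
eef_pos: [0.5102, -0.1471, 0.039]
tool_rot: [-0.217, 0.815, -0.519, 0.139]
ft_force: [0.2, -0.1, -1.3]
grip_width: 0.063
t 56.9 p [ 0.5102 -0.1471  0.039 ] q [-0.217  0.815 -0.519  0.139] F [ 0.2 -0.1 -1.3] w 0.063 j [ 0.24   0.616 -0.855 -0.439 -1.055 -2.17 ]
```

```bash
python3 -m inch '[[0,0.03,0.014,0,0,0,1],[0,0.015,0.007,0,0,0,1],[0,0,0,0,0,0,1],[0,0,0,0,0,0,-0.7],[0,0,0,0,0,0,-1],[0,0,0,0,0,0,-1],[0,0,0,0,0,0,-1],[0,0,0,0,0,0,-1]]'; python3 -m inch '[[0,0,-0.2,0,0,0,-1],[0,0,-0.3,0,0,0,-1],[0,0,-0.5,0,0,0,-1],[0,0,-0.5,0,0,0,-1],[0,0,-0.7,0,0,0,-1],[0,0,-0.8,0,0,0,-1],[0,0,-0.8,0,0,0,-1],[0,0,-0.8,0,0,0,-1]]'; python3 - <<'E'
from pg import *
import h
h.st(); h.snap('wrist','w28');h.snap('side','s28')
S=h.cloud(h.load('s28'))[265:325,235:290].reshape(-1,3); S=S[(S[:,2]>.05)&(S[:,2]<.08)&(S[:,0]>.45)]
import cv2; print(cv2.minEnclosingCircle((S[:,:2]*1000).astype(np.float32)),np.percentile(S[:,2],98))
E
```

```text
clock: 57.7
eef_pos: [0.5101, -0.1471, 0.0378]
tool_rot: [-0.217, 0.815, -0.519, 0.139]
ft_force: [0.7, -0.6, 0.2]
grip_width: 0.0855
clock: 58.5
eef_pos: [0.4575, -0.0562, 0.0872]
tool_rot: [-0.217, 0.815, -0.519, 0.14]
ft_force: [-0.6, -0.7, -0.1]
grip_width: 0.0854
t 58.5 p [ 0.4575 -0.0562  0.0872] q [-0.217  0.815 -0.519  0.14 ] F [-0.6 -0.7 -0.1] w 0.0854 j [ 0.517  0.468 -0.745  0.345 -1.134 -1.582]
((501.84417724609375, -132.45806884765625), 34.88547134399414) 0.06512306145439319
```

View pics/w28.png

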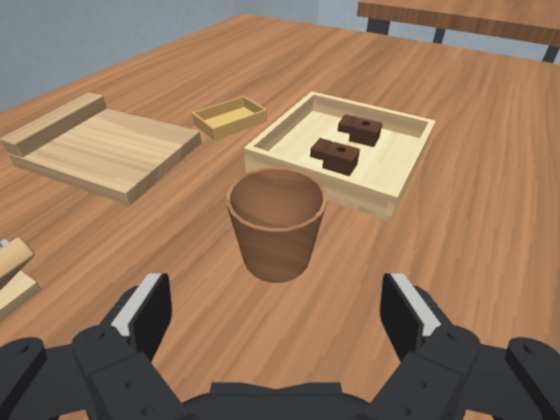

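View pics/s28.png

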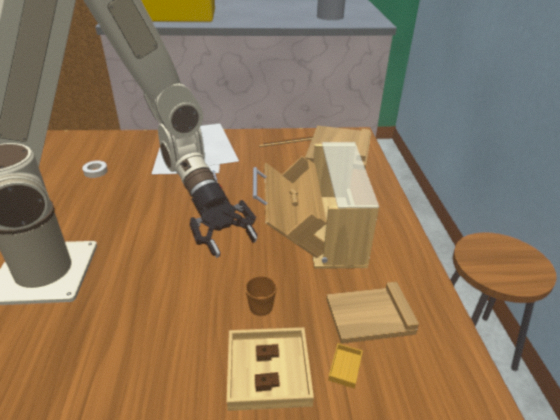

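The cup stands upright and empty at (276,225), and the tray and bystanders are undisturbed. Next I'll move over the bin to check the plugs and then close it.

```bash
cat > cl.py <<'E'
from pg import *
def down(yaw):
    y=np.radians(yaw); x=np.array([np.cos(y),np.sin(y),0]); z=np.array([0,0,-1.]); return np.c_[x,np.cross(z,x),z]
E
python3 - <<'E'
from cl import *
A,q0=cur()
B=A.copy(); B[:3,3]=[.42,.0,.22]; q=track(A,B,q0,8)
C=mat([.54,.19,.30],down(178.9)); q=track(B,C,q,16)
D=mat([.4965,.14,.25],down(178.9)); q=track(C,D,q,8)
E
```

```text
8 rows [ 0.0282 -0.4588 -0.5832 -0.     -0.     -0.    ] err 0.0 maxdq/row [0.02 0.04 0.03 0.1  0.01 0.05] qend [ 0.7   0.26 -0.54  1.13 -1.1  -1.17] |w| 0.0
16 rows [-0.4418  0.2266 -0.382  -0.022   0.0062  0.0096] err 0.0 maxdq/row [0.03 0.02 0.06 0.04 0.07 0.01] qend [ 0.34  0.38  0.37  1.56 -0.   -1.21] |w| 0.0247
8 rows [ 0.2127 -0.2541  0.25    0.      0.     -0.    ] err 0.0 maxdq/row [0.01 0.02 0.04 0.02 0.   0.01] qend [ 0.27  0.27  0.09  1.39 -0.   -1.28] |w| 0.0
```

```bash
python3 -m inch '[[0.028,-0.459,-0.583,0,0,0,-1],[0.028,-0.459,-0.583,0,0,0,-1],[0.028,-0.459,-0.583,0,0,0,-1],[0.028,-0.459,-0.583,0,0,0,-1],[0.028,-0.459,-0.583,0,0,0,-0.5],[0.028,-0.459,-0.583,0,0,0,0],[0.028,-0.459,-0.583,0,0,0,0.3],[0.028,-0.459,-0.583,0,0,0,0.4]]'; python3 -m inch '[[-0.442,0.227,-0.382,-0.022,0.0062,0.0096,0.4],[-0.442,0.227,-0.382,-0.022,0.0062,0.0096,0.4],[-0.442,0.227,-0.382,-0.022,0.0062,0.0096,0.4],[-0.442,0.227,-0.382,-0.022,0.0062,0.0096,0.4],[-0.442,0.227,-0.382,-0.022,0.0062,0.0096,0.4],[-0.442,0.227,-0.382,-0.022,0.0062,0.0096,0.4],[-0.442,0.227,-0.382,-0.022,0.0062,0.0096,0.4],[-0.442,0.227,-0.382,-0.022,0.0062,0.0096,0.4]]'; python3 -m inch '[[-0.442,0.227,-0.382,-0.022,0.0062,0.0096,0.4],[-0.442,0.227,-0.382,-0.022,0.0062,0.0096,0.4],[-0.442,0.227,-0.382,-0.022,0.0062,0.0096,0.4],[-0.442,0.227,-0.382,-0.022,0.0062,0.0096,0.4],[-0.442,0.227,-0.382,-0.022,0.0062,0.0096,0.4],[-0.442,0.227,-0.382,-0.022,0.0062,0.0096,0.4],[-0.442,0.227,-0.382,-0.022,0.0062,0.0096,0.4],[-0.442,0.227,-0.382,-0.022,0.0062,0.0096,0.4]]'; python3 - <<'E'
from cl import *
import h
h.st(); h.snap('wrist','w29')
E
```

```text
clock: 59.4
eef_pos: [0.4195, -0.002, 0.2192]
tool_rot: [-0.217, 0.815, -0.519, 0.139]
ft_force: [-0.3, 0.5, -0.7]
grip_width: 0.0282
clock: 60.2
eef_pos: [0.466, 0.1124, 0.2356]
tool_rot: [-0.108, 0.954, -0.271, 0.073]
ft_force: [-0.5, -0.7, -0.2]
grip_width: 0.0258
clock: 61.0
eef_pos: [0.5418, 0.1877, 0.2984]
tool_rot: [0.012, 1.0, 0.002, -0.001]
ft_force: [-0.6, -0.7, -0.6]
grip_width: 0.0257
t 61.0 p [0.5418 0.1877 0.2984] q [ 0.012  1.     0.002 -0.001] F [-0.6 -0.7 -0.6] w 0.0257 j [ 0.331  0.378  0.368  1.561  0.005 -1.216]
```

View pics/w29.png

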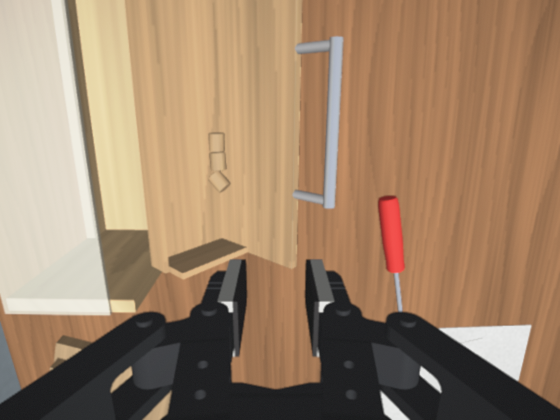

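The open bin holds three plugs, at (217,142), (217,160) and (219,181), matching the three seen in the cup. Measuring the bar before closing.

```bash
python3 - <<'E'
from cl import *
import h
z=h.load('w29')
for uv in[(337,50),(334,122),(331,195)]: print(h.dep(z,[uv]).round(4))
A,q0=cur()
D=mat([.4965,.13,.20],down(178.9)); q=track(A,D,q0,8)
E
```

```text
[[0.4938 0.0788 0.1573]]
[[0.495  0.1303 0.1571]]
[[0.4961 0.1884 0.1572]]
8 rows [ 2.335e-01 -2.907e-01  4.979e-01  3.000e-04  1.000e-04 -3.000e-04] err 0.0 maxdq/row [0.01 0.02 0.06 0.04 0.   0.01] qend [ 0.26  0.28 -0.02  1.27 -0.   -1.3 ] |w| 0.0004
```

```bash
python3 -m inch '[[0.235,-0.29,0.5,0,0,0,0.4],[0.235,-0.29,0.5,0,0,0,0.4],[0.235,-0.29,0.5,0,0,0,0.4],[0.235,-0.29,0.5,0,0,0,0.4],[0.235,-0.29,0.5,0,0,0,0.5],[0.235,-0.29,0.5,0,0,0,0.55],[0.235,-0.29,0.5,0,0,0,0.55],[0.235,-0.29,0.5,0,0,0,0.55]]'; python3 - <<'E'
from cl import *
import h
h.st()
A,q0=cur()
D=mat([.4945,.13,.139],down(178.9)); q=track(A,D,q0,8)
E
```

```text
clock: 61.85
eef_pos: [0.4917, 0.1302, 0.1974]
tool_rot: [0.011, 1.0, 0.0, -0.001]
ft_force: [-0.3, 0.9, 0.4]
grip_width: 0.0191
t 61.85 p [0.4917 0.1302 0.1974] q [ 0.011  1.     0.    -0.001] F [-0.3  0.9  0.4] w 0.0191 j [ 2.580e-01  2.760e-01 -3.800e-02  1.259e+00  1.000e-03 -1.290e+00]
8 rows [-1.430e-02 -5.000e-04  2.918e-01  0.000e+00 -1.000e-04 -1.000e-04] err 0.0 maxdq/row [0.   0.01 0.01 0.02 0.   0.  ] qend [ 0.26  0.32 -0.13  1.12  0.   -1.29] |w| 0.0001
```

```bash
python3 -m inch '[[-0.014,0,0.292,0,0,0,0.55],[-0.014,0,0.292,0,0,0,0.55],[-0.014,0,0.292,0,0,0,0.55],[-0.014,0,0.292,0,0,0,0.55],[-0.014,0,0.292,0,0,0,0.55],[-0.014,0,0.292,0,0,0,0.55],[-0.014,0,0.292,0,0,0,0.55],[-0.014,0,0.292,0,0,0,0.6]]'; python3 -m inch '[[-0.1,0,-0.1,0,0,0,0.62],[-0.2,0,-0.2,0,0,0,0.62],[-0.25,0,-0.24,0,0,0,0.62],[-0.25,0,-0.24,0,0,0,0.62],[-0.26,0,-0.22,0,0,0,0.62],[-0.26,0,-0.21,0,0,0,0.62],[-0.26,0,-0.19,0,0,0,0.62],[-0.27,0,-0.18,0,0,0,0.62]]';python3 - <<'E'
from cl import *
import h
o=h.st()
x,_,z=o['eef_pos']; print('bar est theta',np.arcsin((.6505-x-.004)/.205),'exp z tcp',.014+.205*np.cos(np.arcsin((.6505-x-.004)/.205))-.013)
h.snap('side','s30')
E
```

```text
clock: 62.65
eef_pos: [0.4949, 0.1311, 0.1398]
tool_rot: [0.011, 1.0, 0.001, -0.001]
ft_force: [1.6, -0.3, -0.6]
grip_width: 0.017
clock: 63.45
eef_pos: [0.5398, 0.1296, 0.1808]
tool_rot: [0.012, 1.0, 0.001, -0.003]
ft_force: [-7.2, -0.6, 3.0]
grip_width: 0.0161
t 63.45 p [0.5398 0.1296 0.1808] q [ 0.012  1.     0.001 -0.003] F [-7.2 -0.6  3. ] w 0.0161 j [ 0.234  0.379  0.065  1.261  0.002 -1.313]
bar est theta 0.5471681169853029 exp z tcp 0.17607026460018485
```

View pics/s30.png

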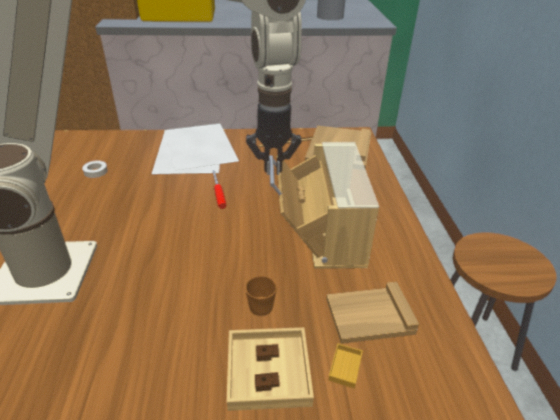

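```bash
python3 -m inch '[[0,0,0.2,0,0,0,0.62],[0,0,0.2,0,0,0,0.62],[-0.3,0,-0.19,0,0,0,0.62],[-0.3,0,-0.18,0,0,0,0.62],[-0.3,0,-0.16,0,0,0,0.62],[-0.3,0,-0.15,0,0,0,0.62],[-0.3,0,-0.13,0,0,0,0.62],[-0.3,0,-0.12,0,0,0,0.62]]';python3 - <<'E'
from cl import *
import h
o=h.st()
x,_,z=o['eef_pos']; t=np.arcsin((.6505-x+.003)/.205);print('theta',t,'bar z above tip',.014+.205*np.cos(t)-z)
E
```

```text
clock: 64.3
eef_pos: [0.5869, 0.1288, 0.1937]
tool_rot: [0.012, 1.0, 0.001, -0.001]
ft_force: [-3.9, 0.4, 0.6]
grip_width: 0.0163
t 64.3 p [0.5869 0.1288 0.1937] q [ 0.012  1.     0.001 -0.001] F [-3.9  0.4  0.6] w 0.0163 j [ 0.215  0.46   0.223  1.335  0.002 -1.333]
theta 0.33068923806095224 bar z above tip 0.014159154816169223
```

```bash
python3 -m inch '[[-0.24,0,-0.08,0,0,0,0.62],[-0.24,0,-0.07,0,0,0,0.62],[-0.24,0,-0.06,0,0,0,0.62],[-0.24,0,-0.06,0,0,0,0.62],[-0.24,0,-0.05,0,0,0,0.62],[-0.24,0,-0.04,0,0,0,0.62],[-0.24,0,-0.03,0,0,0,0.62],[-0.24,0,-0.02,0,0,0,0.62]]';python3 -m inch '[[-0.12,0,0,0,0,0,0.62],[-0.12,0,0,0,0,0,0.62],[-0.12,0,0,0,0,0,0.62],[-0.1,0,0,0,0,0,0.62],[-0.1,0,0,0,0,0,0.62],[-0.08,0,0,0,0,0,0.62],[-0.06,0,0,0,0,0,0.62],[-0.04,0,0,0,0,0,0.62]]';python3 - <<'E'
from cl import *
import h
o=h.st()
x,_,z=o['eef_pos']; print('theta',np.arcsin((.6505-x+.003)/.205))
E
```

```text
clock: 65.1
eef_pos: [0.6348, 0.1277, 0.2032]
tool_rot: [0.012, 1.0, 0.001, -0.001]
ft_force: [-3.6, -0.0, 1.7]
grip_width: 0.0165
clock: 65.9
eef_pos: [0.6528, 0.1273, 0.2031]
tool_rot: [0.012, 1.0, 0.001, -0.001]
ft_force: [-2.7, 0.2, 2.5]
grip_width: 0.0163
t 65.9 p [0.6528 0.1273 0.2031] q [ 0.012  1.     0.001 -0.001] F [-2.7  0.2  2.5] w 0.0163 j [ 0.192  0.595  0.469  1.446  0.002 -1.356]
theta 0.0035301324701022966
```

Nearly shut. I'll push on gently until the force shows the stop.

```bash
python3 -m inch '[[-0.05,0,0,0,0,0,0.62],[-0.05,0,0,0,0,0,0.62],[-0.05,0,0,0,0,0,0.62],[-0.05,0,0,0,0,0,0.62],[0,0,0,0,0,0,0.62],[0,0,0,0,0,0,0.62],[0,0,0,0,0,0,0.62],[0,0,0,0,0,0,0.62]]'
```

```text
clock: 66.7
eef_pos: [0.6545, 0.1273, 0.2031]
tool_rot: [0.011, 1.0, 0.001, -0.004]
ft_force: [-11.5, -0.5, 5.1]
grip_width: 0.016
```

```bash
python3 -m inch '[[-0.06,0,0,0,0,0,0.62],[-0.06,0,0,0,0,0,0.62],[0,0,0,0,0,0,0.62],[0,0,0,0,0,0,0.62],[0.08,0,0,0,0,0,0.62],[0.08,0,0,0,0,0,0.62],[0.08,0,0,0,0,0,0.6],[0.08,0,0,0,0,0,0.55]]'; python3 -m inch '[[0,0,0,0,0,0,0.4],[0,0,-0.2,0,0,0,0.4],[0,0,-0.5,0,0,0,0.4],[0,0,-0.8,0,0,0,0.4],[0,0,-0.8,0,0,0,0.4],[0,0,-0.8,0,0,0,0.4],[0,0,-0.8,0,0,0,0.4],[0,0,-0.8,0,0,0,0.4]]'; python3 - <<'E'
from cl import *
import h,cv2
h.st(); h.snap('wrist','w31');h.snap('side','s31');h.snap('scene','c31')
z=h.load('w31'); 
a=cv2.imread('pics/s31.png')[130:280,280:400];b=cv2.imread('pics/c31.png')[190:320,250:420]
cv2.imwrite('pics/z31.png',np.hstack([cv2.resize(a,(380,475),interpolation=2),cv2.resize(b,(420,475),interpolation=2)]))
for nm,f,(u0,u1,v0,v1) in [('Sc','c31',(260,410,195,315)),('Sd','s31',(300,380,135,275))]:
    S=h.cloud(h.load(f))[v0:v1,u0:u1].reshape(-1,3);T_=S[(S[:,2]>.205)&(S[:,2]<.235)&(S[:,0]<.69)]
    print(nm,len(T_),cv2.minAreaRect((T_[:,:2]*1000).astype(np.float32)),np.median(T_[:,2]))
E
```

```text
clock: 67.5
eef_pos: [0.6535, 0.1273, 0.203]
tool_rot: [0.012, 1.0, 0.001, -0.0]
ft_force: [0.6, -0.4, 0.4]
grip_width: 0.0192
clock: 68.3
eef_pos: [0.6532, 0.127, 0.3219]
tool_rot: [0.012, 1.0, 0.001, -0.0]
ft_force: [-0.5, 0.6, -0.4]
grip_width: 0.0253
t 68.3 p [0.6532 0.127  0.3219] q [ 0.012  1.     0.001 -0.   ] F [-0.5  0.6 -0.4] w 0.0253 j [ 0.191  0.61   0.801  1.761  0.002 -1.356]
Sc 259 ((655.6780395507812, 131.029541015625), (129.71096801757812, 12.687532424926758), 87.1315689086914) 0.22085341985222773
Sd 142 ((651.4117431640625, 130.7299346923828), (133.72727966308594, 9.711029052734375), 88.70066833496094) 0.2242268677575966
```

View pics/w31.png

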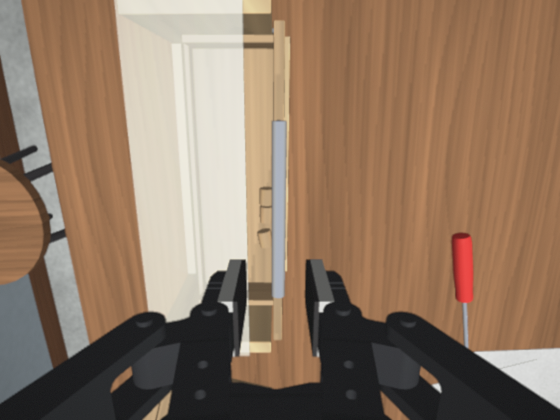

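View pics/z31.png

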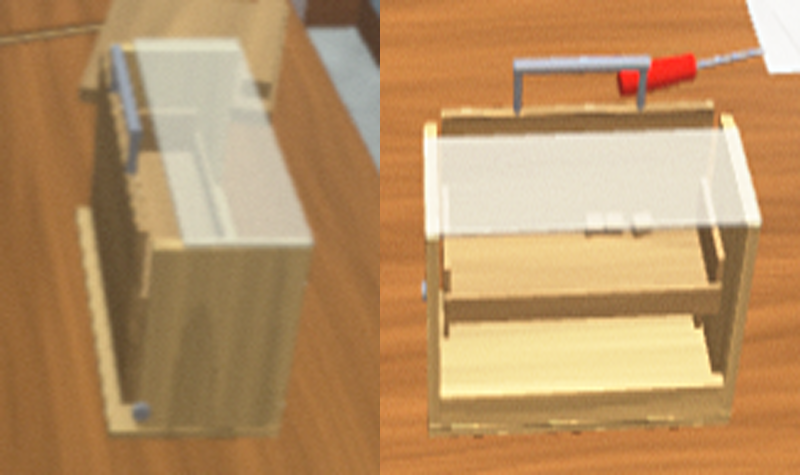

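View pics/c31.png

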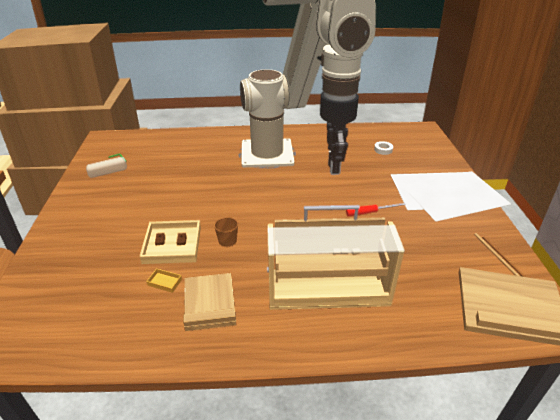

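```bash
python3 -c "
from workcell import bot
print(bot.job_done())"
```

```text
the job is handed in; nothing more can be done
None
```

The bin changeover is complete and the job was handed in at about 68 s of the 208 s allowed.

**What I did**
- I opened the bin to its stop by the bar.
- I moved both blocks into the square tray. Only two were present.
- I poured the cup's three plugs into the open bin, stood the empty cup upright on the bench, and pushed the bin shut.

**Last checks**
- **Bin:** the bar is back where it started in both fixed views, at x about 0.651 in the side view. The closing force rose to 11.5 N at the stop, well above the hinge's own 3 to 8 N. The scene camera put the bar about 4 mm further back than the side camera did; I put that down to measurement noise.
- **Plugs:** three are visible on the bin floor, matching the three I counted in the cup, and none showed on the bench.
- **Blocks:** both lie flat in the tray.
- **Cup:** it stands upright, empty, within about 2 mm of where it started.
- **Bystanders:** the bench hook, brass tin and screwdriver look unmoved.

**What did not go to plan**
- My first grasp of the cup was too steep to tip it. I set it down and regrasped it from the side before pouring.
- The first block was released about 5 mm above the tray floor.
- The arm briefly reached a joint limit while backing away from the tray, with no contact.

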